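# Shut and clip a glass cheese box

### The arm

A 7-joint arm with a two-finger parallel gripper is mounted at the origin on the work surface; the furniture and walls round the work are solid. World frame = base frame: x ahead of the robot, y to its left, z up, the work surface at z = 0. Lengths are in m, angles in rad, forces in N, time in s.
With the tool pointing down it reaches from about 0.4 to 0.85 m from the base axis. Payload 10.4 kg.
Tool frame: the origin (TCP) lies at the very end of the fingers, on their centre line; the grasp point (between the pads) lies 19 mm behind it (manip.grip_depth is the distance from the TCP to the grasp point, in m); z points along the fingers, y is the direction in which the jaws open and shut (so a half turn about z gives the same grasp; the last joint's range is limited). The gripper opens to 85 mm and grips with 20 to 120 N. Pads are 22 mm wide; open, the fingers measure 114 mm over their backs; the gripper's body (76 mm by 85 mm) begins 54 mm behind the grasp point. The pads swing forward as they close: fully open they stand 13 mm farther back than shut.
Start: joints at [-0.023, 0.332, -0.065, 1.46, 0.022, 1.35, -0.088], TCP at [0.625, 0, 0.231] pointing down, gripper open.
Joint ranges: [-2.6, 2.6], [-0.5, 2.12], [-1.47, 1.34], [0.16, 2.42], [-1.27, 4.41], [0.06, 2.06], [-2.6, 2.6]. Speed limits (rad/s): [2.22, 2.22, 2.79, 2.79, 3.14, 3.14, 3.14].

### API

Orientations are given as a unit quaternion [x, y, z, w].
In Python, from workcell import manip gives the robot as it stands.
- The arm moves only by the tool step_arm, never from a script. Its argument "motion" is a list of rows, each a list of 6 numbers: the shift along the tool's x, y, z in mm, then the turn, a rotation vector about the tool's x, y, z in degrees. A call has 1 to 20 rows; each row shifts and turns the pose as measured when the row begins, along the tool's axes as they then stand; what a row does not reach is not made up. A row lasts 1/8 s, in which the tool goes at most 62.5 mm and 10.7 degrees, less where a joint would pass 70% of its speed; a pose out of reach is approached as far as the arm can. A call with a gripper value outside its range is refused whole. "jaw" is the finger opening in mm, from 0 to 85.4, set as the call begins (left out, the last holds). The fingers move at their own pace and stop on an object; "force" is the grip in N (left out, the last holds). Time passes only in rows, so rows that do not move let the fingers close. It gives the time, the measured TCP pose, the force and the opening at its end, in the units of the state.
- manip.get_obs(): the state, without advancing time (a new reading comes with each control period).
- manip.camera(name): name is "scene" or "side" or "wrist"; returns the picture (480x640x3 uint8, blue, green, red); there is no depth.
- manip.camera_info(name): a dict with "camera_matrix" (3x3 intrinsics, pixels), "R" (3x3) and "t" (3): a world point X has camera coordinates R X + t. Camera axes: x right, y down, z forward; pixel columns grow to the right and rows downward; lengths in m; the calibration is good to about 2 mm. A picture is of the moment at which its call begins: read the wrist's pose just before it. camera_info takes no time and is no camera call; for the wrist camera it gives the pose at the moment of the call.
- manip.hand_in(): hands the job in, once; it reports no verdict.
The state is a dict: "clock": time; "joint_pos": joint angles; "joint_velocities": joint speeds; "tau": joint torques, N m; "position": TCP position; "ee_rot": TCP orientation; "ft_force": force on the tool from outside, world axes, zero at the start; "torque": the same for the moment, N m; "grip_width": opening from 0.0 (shut) to 1.0 (fully open).
Only numpy, scipy, OpenCV 4.12 (cv2) and the standard library are available. Lean on these libraries where they do the work, as an engineer would, in place of code of your own. Each camera call takes 0.05 s, during which the arm holds its last target.

### The job

Shut the glass cheese box in front of you and lock it: push its raised lid down with a fingertip until it lies flat on the box, then fold the clip tab on each of the two sides down over the rim and press its lower edge in until it snaps home beneath the lip of the box. Use the fingertips or the outside of the fingers only; do not grip or lift anything, do not shove the box along, and leave the things around it alone.

Things in the scene. Friction and masses are not known exactly. Their poses are not given: they have to be found in the camera images.
- keeper: glass storage box with a light grey hinged plastic lid, loose on the counter, about 2 kg with the cheese in it. Glass 150 mm deep (x) by 190 wide (y), rim 166 x 212, 94 high when shut. Origin: centre of its underside; x to the lid's hinge (away from the robot), y to its left side, z up. Under the rim at y = +-103.5, 57 mm up, runs the lip for each clip.
- lid (a joint): angle of the lid about its hinge along the back of the box (x = +83, z = 80 mm of the box), rad. 0: shut, flat on the rim; grows as the front edge rises; starts 0.5 to 0.9. Friction hinge: stays where left, goes down under a press of a few newtons. Plate 166 x 212 mm, upper face 11 to 14 mm above the hinge line.
- lid_front (a point): middle of the lid's front edge (the edge away from its hinge, 166 mm from it), upper face, at the small thumb lip
- clip_left (a joint): angle of the left clip tab about its hinge, rad. 0: folded fully down, hook home beneath the box's lip; pi/2: straight out sideways from the lid; starts 1.35 to 2.1. Stays where left (under 1 N to fold). Near 0.3 the hook meets the lip; a firm push of about 6 N on the lower edge toward the box snaps it home at about 0.13; released earlier, it springs back. Snaps in only with the lid fully down.
- clip_left_hinge (a point): middle of the left clip tab's hinge line, half-way along that side of the lid, parallel to the box's x axis. With the lid shut it lies at x 0, y +109 mm, z 82 mm of the box's origin
- clip_left_edge (a point): middle of the free edge of the left clip tab (the edge that is turned slightly outwards, the lowest point when folded down), at x 0, y +118 mm, z 37 mm when home, in the frame of the box's origin. The tab is 60 mm wide along the hinge, 45 mm from hinge to edge and 3.5 mm thick.
- clip_right (a joint): angle of the right clip tab about its hinge, rad. 0: folded fully down, hook home beneath the box's lip; pi/2: straight out sideways from the lid; starts 1.35 to 2.1. Stays where left (under 1 N to fold). Near 0.3 the hook meets the lip; a firm push of about 6 N on the lower edge toward the box snaps it home at about 0.13; released earlier, it springs back. Snaps in only with the lid fully down.
- clip_right_hinge (a point): middle of the right clip tab's hinge line, half-way along that side of the lid, parallel to the box's x axis. With the lid shut it lies at x 0, y -109 mm, z 82 mm of the box's origin
- clip_right_edge (a point): middle of the free edge of the right clip tab (the edge that is turned slightly outwards, the lowest point when folded down), at x 0, y -118 mm, z 37 mm when home, in the frame of the box's origin. The tab is 60 mm wide along the hinge, 45 mm from hinge to edge and 3.5 mm thick.
- tasting_cube: yellow cheese cube, 50 mm, in front of the glass box to the left; a loose bystander, origin at the centre of its underside
- tongs: serving tongs, 164 x 33 mm and 18 mm high, lying in front of the glass box; a loose bystander, origin at the centre of its underside
- goat_brick: white rounded goat cheese brick, 62 mm, to the left of the glass box; a loose bystander, origin at the centre of its underside
- half_bloomy: half of a white bloomy cheese, 127 x 64 mm and 50 mm high, behind the glass box to the right; a loose bystander, origin at the centre of its underside
- goat_drum: white cheese drum, 98 mm across and 67 mm high, farther to the left; a loose bystander, origin at the centre of its underside
- waxed_ball: orange waxed ball cheese, about 125 mm across and 68 mm high, farther to the right; a loose bystander, origin at the centre of its underside

How it is judged:
By the outcome, as a careful person would: the job done as asked, in the order asked, and still so for the second after the job is handed in, with the robot touching nothing.
It also fails if it takes over 48 s, if anything falls off the work surface, if the arm or the gripper's body presses on something with over 40 N, if the wrist force passes 120 N, or if a joint passes its speed limit or range.

## Working session

There is one attempt and no reset: what is moved stays moved. The work goes in short steps, Python scripts to look and compute and a tool call to move; the robot and the scene stay as the last step left them, time stands still between calls to the robot, and variables do not carry over. Pictures are saved under pics/ and viewed, and the job is handed in when it is done.

Besides the shell and the picture viewer there is one more tool, called after "Call:" in YAML: its name, and indented under it one key for each argument. step_arm: Moves the arm, as the interface text tells. Its arguments: {"type":"object","properties":{"motion":{"type":"array"},"jaw":{"type":"number"},"force":{"type":"number"}},"required":["motion"]}

```bash
mkdir -p pics; ls
python3 - <<'E'
from workcell import manip
import cv2
o=manip.get_obs();print(o)
for n in ["scene","side","wrist"]:
    print(n,manip.camera_info(n)); cv2.imwrite(f"pics/{n}0.png",manip.camera(n))
E
```

```text
pics
{'clock': 0.0, 'joint_pos': array([-0.02260194,  0.33286885, -0.06471107,  1.46095025,  0.02155532,
        1.34989337, -0.08848365]), 'joint_velocities': array([ 2.62277885e-05, -6.80211170e-04, -9.23620297e-04,  1.14255777e-03,
       -4.63004530e-04, -3.06017281e-04, -1.94108816e-03]), 'tau': array([ 4.98105128e-04, -6.25449800e+01,  4.97091911e-02, -3.91610491e+01,
        1.63588714e-02,  9.83294769e-03, -6.01235030e-06]), 'position': array([6.24620785e-01, 1.72023156e-05, 2.30513566e-01]), 'ee_rot': array([ 7.07092418e-01,  7.07120784e-01, -5.11256153e-04, -4.97571613e-04]), 'ft_force': array([ 0.13330353, -0.32176766, -0.2791507 ]), 'torque': array([-0.00064664, -0.01310969,  0.02322479]), 'grip_width': 1.0022367532110141}
scene {'camera_matrix': array([[609.34220285,   0.        , 310.67865783],
       [  0.        , 609.34220285, 231.82784611],
       [  0.        ,   0.        ,   1.        ]]), 'R': array([[-0.62046128, -0.78406467, -0.01644344],
       [-0.34065199,  0.2883389 , -0.89488374],
       [ 0.70638801, -0.54963922, -0.44599631]]), 't': array([0.39484118, 0.24300724, 1.24582838])}
side {'camera_matrix': array([[473.43021977,   0.        , 318.39072969],
       [  0.        , 473.43021977, 253.15876187],
       [  0.        ,   0.        ,   1.        ]]), 'R': array([[-0.99471564,  0.10102275,  0.01830857],
       [ 0.06634315,  0.76856637, -0.63632093],
       [-0.07835424, -0.63174373, -0.77120715]]), 't': array([ 0.54940885, -0.05037908,  1.29047687])}
wrist {'camera_matrix': array([[389.33447929,   0.        , 324.00177941],
       [  0.        , 389.33447929, 231.22357161],
       [  0.        ,   0.        ,   1.        ]]), 'R': array([[ 9.99997435e-01, -6.27739451e-04, -2.17636328e-03],
       [-4.06020062e-05, -9.65643706e-01,  2.59869643e-01],
       [-2.26472193e-03, -2.59868888e-01, -9.65641254e-01]]), 't': array([-0.62355046, -0.03284407,  0.37940536])}
```

View pics/scene0.png

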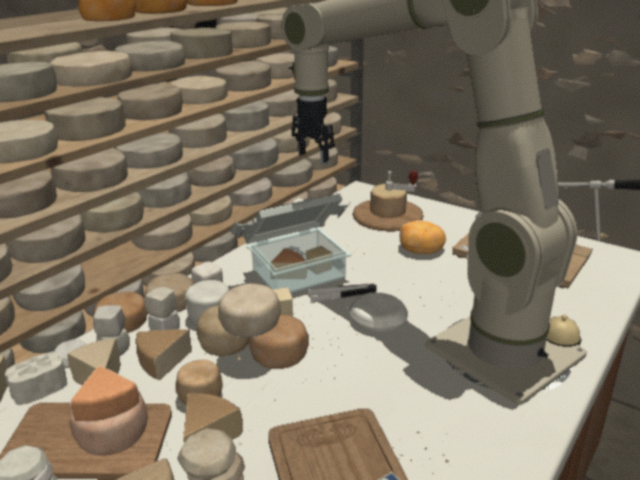

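View pics/side0.png

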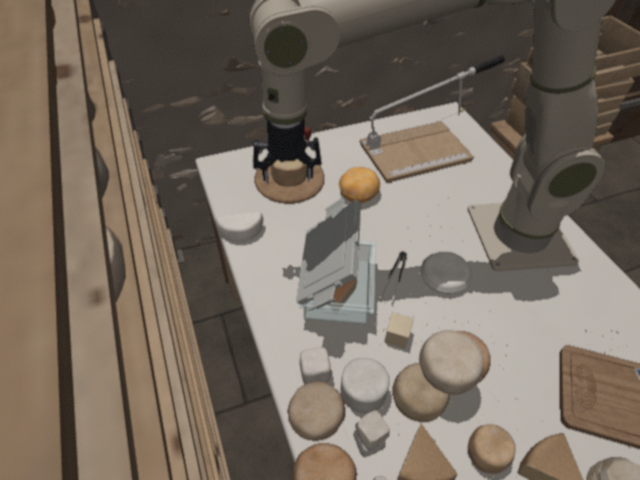

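View pics/wrist0.png

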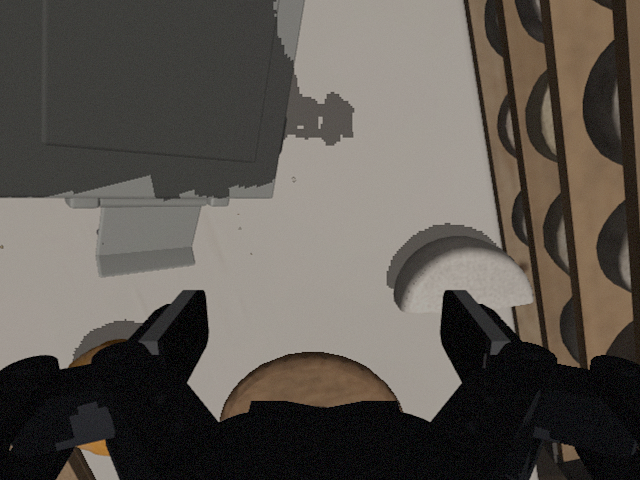

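Run:
```python
import cv2
a=cv2.imread("pics/side0.png")[180:400,250:450]; b=cv2.imread("pics/scene0.png")[170:320,220:390]
cv2.imwrite("pics/s0c.png",cv2.resize(a,(545,600),interpolation=cv2.INTER_CUBIC));cv2.imwrite("pics/sc0c.png",cv2.resize(b,(680,600),interpolation=cv2.INTER_CUBIC))
```

```text
(no output)
```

View pics/s0c.png

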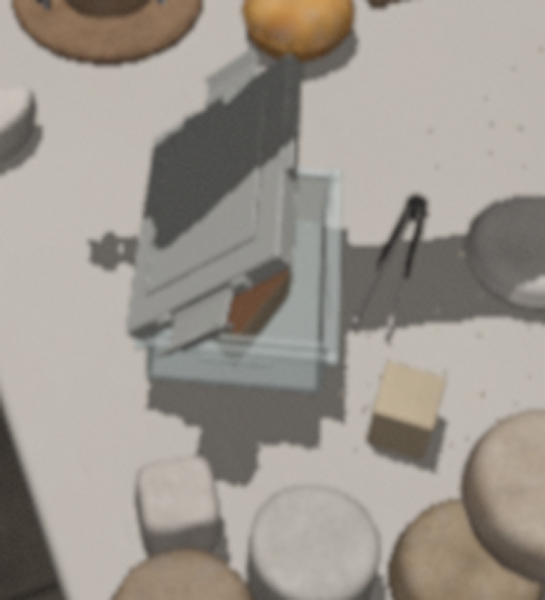

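View pics/sc0c.png

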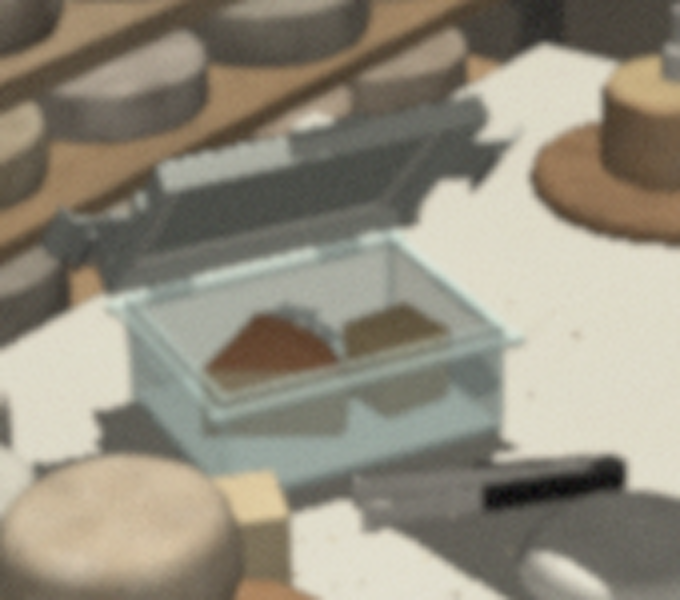

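```bash
cat > h.py <<'E'
import numpy as np,cv2
from workcell import manip
def ray(info,p):
    K,R,t=info["camera_matrix"],info["R"],info["t"]
    d=R.T@np.linalg.inv(K)@np.array([p[0],p[1],1.]); return -R.T@t,d
def onz(n,p,z,info=None):
    c,d=ray(info or manip.camera_info(n),p); return c+d*(z-c[2])/d[2]
def two(a,p,b,q):
    c1,d1=ray(manip.camera_info(a) if isinstance(a,str) else a,p);c2,d2=ray(manip.camera_info(b) if isinstance(b,str) else b,q)
    A=np.stack([d1,-d2],1);s=np.linalg.lstsq(A,c2-c1,rcond=None)[0]
    x,y=c1+d1*s[0],c2+d2*s[1]; return (x+y)/2,np.linalg.norm(x-y)
def proj(n,X,info=None):
    i=info or manip.camera_info(n);v=i["camera_matrix"]@(i["R"]@np.array(X)+i["t"]);return v[:2]/v[2]
E
python3 - <<'E'
from h import *
np.set_printoptions(precision=4,suppress=True)
for z in (.074,.08):
    print(z)
    for k,p in dict(BL=(247.5,245),FL=(276,273.7),FR=(350,255),BR=(316,229)).items(): print(k,onz("scene",p,z))
    for k,p in dict(FR=(374.8,242.4),FL=(372.9,312.1)).items(): print(k,onz("side",p,z))
print(two("scene",(276,273.7),"side",(372.9,312.1)),two("scene",(350,255),"side",(374.8,242.4)))
# lid corners: side FR (295,60), FL(290? ) 
s=lambda x,y:(x/2.725+250,y/2.725+180)
c=lambda x,y:(x/4+220,y/4+170)
print(two("scene",c(480,100),"side",s(297,58)),two("scene",c(160,170),"side",s(285,262)))
E
```

```text
0.074
BL [0.6094 0.221  0.074 ]
FL [0.4482 0.2484 0.074 ]
FR [0.406 0.06  0.074]
BR [0.5693 0.0338 0.074 ]
FR [0.4198 0.0561 0.074 ]
FL [0.4596 0.255  0.074 ]
0.08
BL [0.5996 0.227  0.08  ]
FL [0.4397 0.2542 0.08  ]
FR [0.3979 0.0674 0.08  ]
BR [0.5597 0.0413 0.08  ]
FR [0.4214 0.0612 0.08  ]
FL [0.4609 0.2587 0.08  ]
(array([0.4569, 0.246 , 0.0663]), np.float64(0.007351637610777169)) (array([0.4177, 0.0493, 0.0655]), np.float64(0.00047065851766384483))
(array([0.4677, 0.0403, 0.2043]), np.float64(0.0021876207248385697)) (array([0.5086, 0.2458, 0.2037]), np.float64(0.005867735807466958))
```

Call:
step_arm:
  motion:
    - [10,-10,-50,0,0,0]
    - [45,-25,-50,0,0,0]
    - [45,-25,0,0,0,0]
    - [45,-25,0,0,0,0]
    - [45,-23,0,0,0,0]
    - [0,0,0,0,0,10]
    - [0,0,0,0,0,1]
    - [0,0,0,0,0,0]
  jaw: 0

```text
clock: 1.15
position: [0.5153, 0.1908, 0.3272]
ee_rot: [0.772, 0.635, -0.002, -0.002]
ft_force: [-0.6, 0.1, 0.2]
grip_width: -0.003
```

Run:
```python
from h import *
import pickle
np.set_printoptions(precision=4,suppress=True)
o=manip.get_obs();print(o["clock"],o["position"],o["ee_rot"],o["ft_force"],o["grip_width"])
i=manip.camera_info("wrist"); pickle.dump(i,open("w1.pkl","wb")); print(-i["R"].T@i["t"])
cv2.imwrite("pics/w1.png",manip.camera("wrist"))
cv2.imwrite("pics/side1.png",manip.camera("side"))
a=cv2.imread("pics/side1.png")[180:400,250:450]; cv2.imwrite("pics/s1c.png",cv2.resize(a,(545,600),interpolation=cv2.INTER_CUBIC))
print(onz("side",(315.3,356),.062))
```

```text
1.15 [0.5153 0.1908 0.3272] [ 0.7721  0.6355 -0.0021 -0.0015] [-0.614   0.107   0.1669] -0.0032497885587828433
[0.5282 0.2562 0.4701]
[0.5947 0.3425 0.062 ]
```

View pics/w1.png

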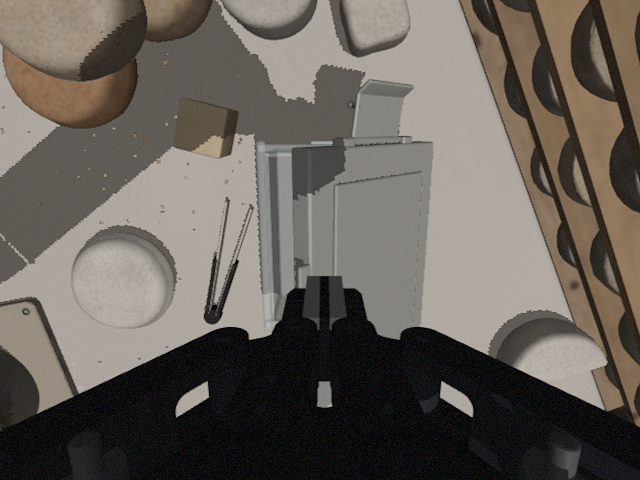

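View pics/s1c.png

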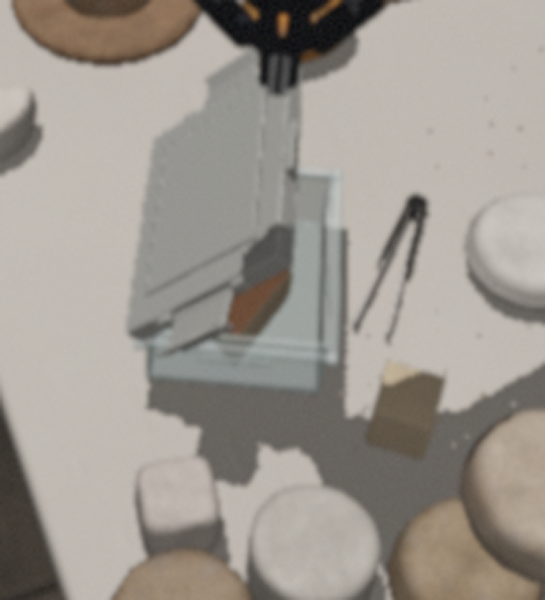

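```bash
python3 - <<'E'
from h import *
import pickle
np.set_printoptions(precision=4,suppress=True)
i=pickle.load(open("w1.pkl","rb"))
from scipy.spatial.transform import Rotation as R
o=manip.get_obs();M=R.from_quat(o["ee_rot"]).as_matrix();print(M, np.arctan2(M[1,1],M[0,1]))
for z in(.066,.074):
  print(z,onz(0,(258,143),z,i),onz(0,(265.5,325),z,i))
print("FL rim",two(i,(258,143),"side",(372.9,312.1)),two(i,(258,143),"scene",(276,273.7)))
s=lambda x,y:(x/2.725+250,y/2.725+180)
c=lambda x,y:(x/4+220,y/4+170)
print("lid FL",two(i,(293,149),"side",s(291,226)),two(i,(293,149),"scene",c(160,170)))
print("lid BL",two(i,(432,142),"side",s(133,333)))
print("clip L edge ends",two(i,(370,80),"side",s(235,0)))
E
python3 - <<'E'
import cv2
a=cv2.imread("pics/w1.png")[60:360,240:450]; cv2.imwrite("pics/w1c.png",cv2.resize(a,(560,800)[::1],interpolation=cv2.INTER_CUBIC)[:600])
E
```

```text
[[ 0.1937  0.9811 -0.0051]
 [ 0.9811 -0.1937 -0.0004]
 [-0.0014 -0.0049 -1.    ]] -0.19492276407180248
0.066 [0.4569 0.2531 0.066 ] [0.417  0.0525 0.066 ]
0.074 [0.4583 0.2531 0.074 ] [0.4192 0.0565 0.074 ]
FL rim (array([0.4584, 0.2531, 0.0709]), np.float64(0.0011603713531540805)) (array([0.4553, 0.2492, 0.0703]), np.float64(0.009163851501485406))
lid FL (array([0.5075, 0.2472, 0.2429]), np.float64(0.0009265979140046234)) (array([0.5038, 0.2461, 0.2078]), np.float64(0.00031690118965419634))
lid BL (array([0.6218, 0.2233, 0.0891]), np.float64(0.004957320256075657))
clip L edge ends (array([0.5441, 0.2536, 0.4579]), np.float64(0.029506236597609488))
```

View pics/w1c.png

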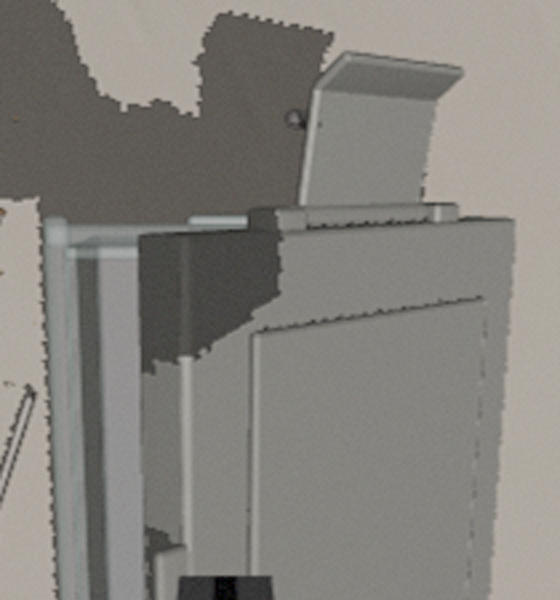

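Call:
step_arm:
  motion:
    - [-28,6,50,0,0,0]
    - [-28,6,50,0,0,0]
    - [0,0,5,0,0,0]
    - [0,0,0,0,0,0]

```text
clock: 1.75
position: [0.5174, 0.1309, 0.2206]
ee_rot: [0.771, 0.636, -0.001, -0.001]
ft_force: [-0.1, -0.1, 0.9]
grip_width: -0.002
```

```bash
cat >> h.py <<'E'
C=np.array([.519,.133]);yaw=-.196
EX=np.array([np.cos(yaw),np.sin(yaw)]);EY=np.array([-np.sin(yaw),np.cos(yaw)])
def st():
    o=manip.get_obs();d=o["position"][:2]-C
    f=o["ft_force"]
    print("t",o["clock"],"box xyz mm",np.round([d@EX*1e3,d@EY*1e3,o["position"][2]*1e3],1),"F box",np.round([f[:2]@EX,f[:2]@EY,f[2]],1),"q",np.round(o["ee_rot"],3))
def snap(n,tag,crop=None,sc=1):
    im=manip.camera(n)
    if crop: x0,y0,x1,y1=crop; im=im[y0:y1,x0:x1]
    if sc!=1: im=cv2.resize(im,None,fx=sc,fy=sc,interpolation=cv2.INTER_CUBIC)
    cv2.imwrite(f"pics/{n}{tag}.png",im)
E
python3 -c "
from h import *
st();snap('side','2',(250,180,450,380),3)"
```

```text
t 1.75 box xyz mm [ -1.2  -2.4 220.6] F box [-0.1 -0.1  0.9] q [ 0.771  0.636 -0.001 -0.001]
```

View pics/side2.png

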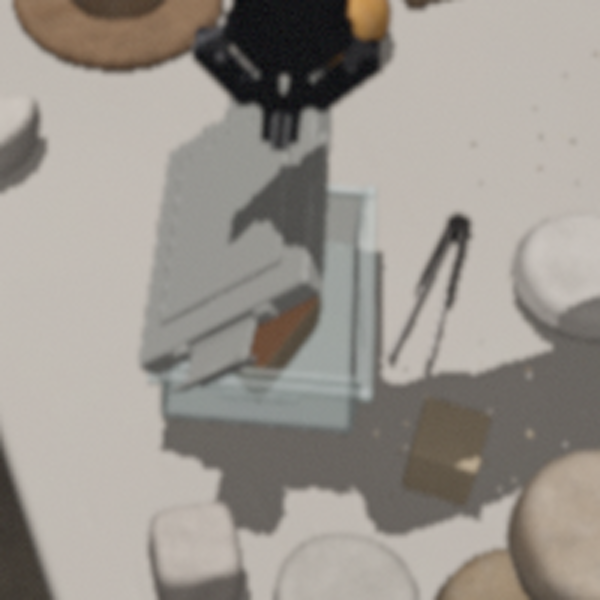

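Call:
step_arm:
  motion:
    - [2,-3,12,0,0,0]
    - [0,-3,10,0,0,0]
    - [0,-4,9,0,0,0]
    - [0,-7,9,0,0,0]
    - [0,-7,9,0,0,0]

```text
clock: 2.42
position: [0.4937, 0.1405, 0.1717]
ee_rot: [0.77, 0.638, 0.001, -0.001]
ft_force: [-3.0, 0.4, 2.2]
grip_width: -0.002
```

```bash
python3 -c "
from h import *
st();snap('side','3',(250,180,450,380),3)"
```

```text
t 2.425 box xyz mm [-26.2   2.4 171.7] F box [-3.  -0.2  2.2] q [ 0.77   0.638  0.001 -0.001]
```

View pics/side3.png

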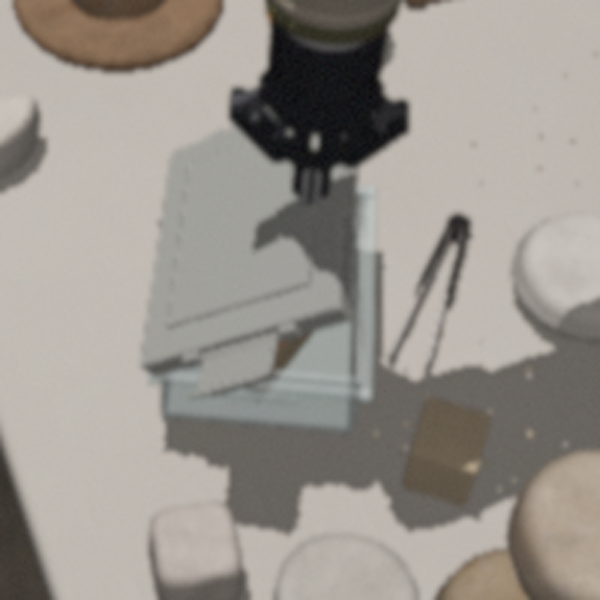

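Lid is going down smoothly (front edge now at column ~350 in the crop, box still). Continue along the arc.

Call:
step_arm:
  motion:
    - [0,-6,10,0,0,0]
    - [0,-5,10,0,0,0]
    - [0,-5,10,0,0,0]
    - [0,-5,10,0,0,0]
    - [0,-4,10,0,0,0]
    - [0,-3,10,0,0,0]

```text
clock: 3.22
position: [0.4638, 0.1461, 0.1065]
ee_rot: [0.77, 0.638, 0.001, -0.001]
ft_force: [0.4, 0.4, 1.1]
grip_width: 0.0
```

```bash
python3 -c "
from h import *
st()"
```

```text
t 3.225 box xyz mm [-56.7   2.1 106.5] F box [0.4 0.5 1.1] q [ 0.77   0.638  0.001 -0.001]
```

Call:
step_arm:
  motion:
    - [0,0,6,0,0,0]
    - [0,0,5,0,0,0]
    - [0,0,4,0,0,0]
    - [0,0,4,0,0,0]

```text
clock: 3.72
position: [0.4639, 0.1462, 0.0935]
ee_rot: [0.77, 0.638, 0.001, -0.0]
ft_force: [-29.2, -10.6, 62.6]
grip_width: -0.001
```

```bash
python3 -c "
from h import *
st();snap('side','4',(250,180,450,380),3)"
```

```text
t 3.725 box xyz mm [-56.6   2.2  93.5] F box [-26.6 -16.1  62.6] q [ 0.77   0.638  0.001 -0.   ]
```

View pics/side4.png

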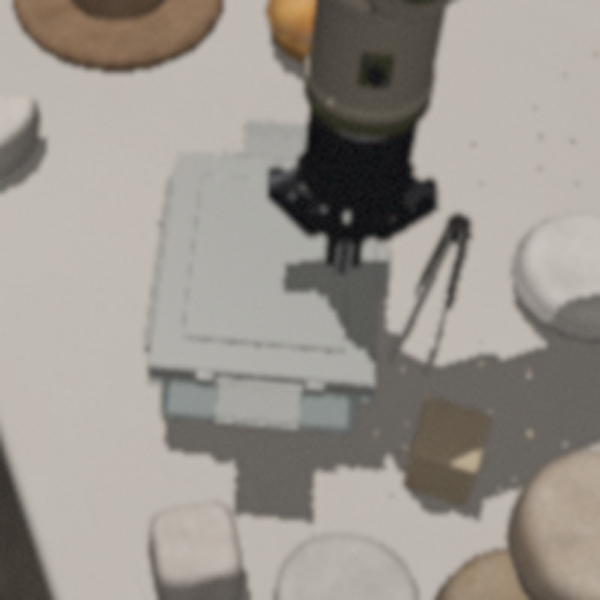

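Call:
step_arm:
  motion:
    - [0,0,-20,0,0,0]
    - [0,0,-50,0,0,0]
    - [40,19,-20,0,0,0]
    - [40,19,0,0,0,0]
    - [40,19,0,0,0,0]
    - [14,0,0,0,0,0]
    - [0,0,0,0,0,0]

```text
clock: 4.65
position: [0.5493, 0.2693, 0.1887]
ee_rot: [0.772, 0.636, 0.003, 0.001]
ft_force: [-0.8, -0.1, 0.5]
grip_width: -0.005
```

```bash
python3 -c "
from h import *
st();snap('side','5',(250,180,450,380),3);import pickle;pickle.dump(manip.camera_info('wrist'),open('w5.pkl','wb'));snap('wrist','5')"
```

```text
t 4.65 box xyz mm [  3.2 139.6 188.7] F box [-0.8 -0.2  0.5] q [0.772 0.636 0.003 0.001]
```

View pics/side5.png

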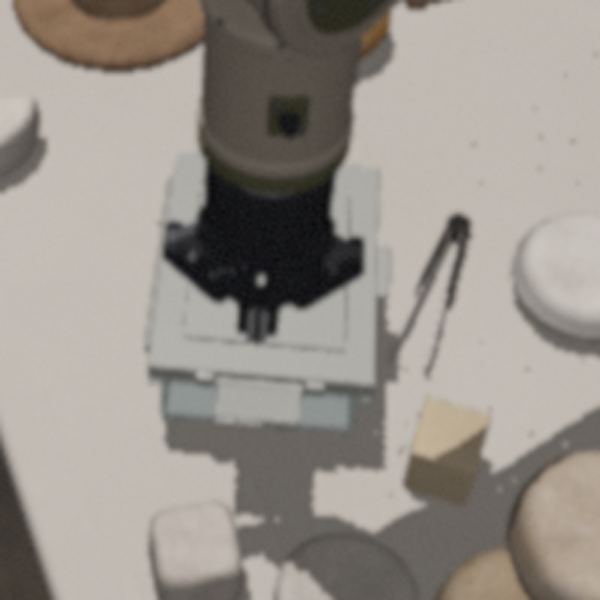

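View pics/wrist5.png

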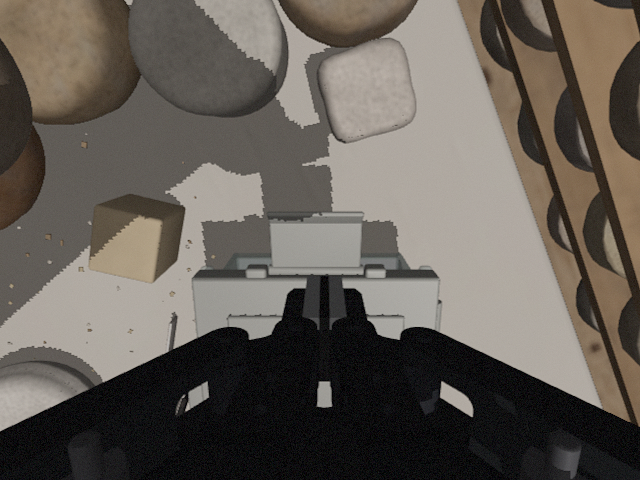

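Run:
```python
from h import *
import pickle
i=pickle.load(open("w5.pkl","rb"))
def bx(X): d=X[:2]-C; return np.round([d@EX*1e3,d@EY*1e3],1)
for p in((194,280),(438,279)): print("lid edge z91",bx(onz(0,p,.091,i)))
for p in((270,266),(362,266)): print("hinge z85",bx(onz(0,p,.085,i)))
for p in((268,212),(363,212)):
  for z in (.06,.08,.1,.12): print("edge",z,bx(onz(0,p,z,i)))
print(bx(np.array([.5947,.3425])), "brick nearest", bx(onz(0,(350,142),.03,i)))
```

```text
lid edge z91 [-82.9 107.1]
lid edge z91 [ 78.6 108. ]
hinge z85 [-33.2 114.8]
hinge z85 [ 28.6 114.9]
edge 0.06 [-36.8 146.5]
edge 0.08 [-34.  150.8]
edge 0.1 [-31.1 155.1]
edge 0.12 [-28.3 159.3]
edge 0.06 [ 30.9 146.6]
edge 0.08 [ 28.8 150.9]
edge 0.1 [ 26.7 155.1]
edge 0.12 [ 24.5 159.4]
[ 33.5 220.2] brick nearest [ 22.8 194.3]
```

Call:
step_arm:
  motion:
    - [6,-4,40,0,0,0]
    - [0,0,35,0,0,0]
    - [0,0,10,0,0,0]
    - [0,0,10,0,0,0]
    - [0,0,10,0,0,0]
    - [0,0,0,0,0,0]

```text
clock: 5.5
position: [0.5492, 0.2696, 0.0854]
ee_rot: [0.774, 0.633, 0.005, 0.003]
ft_force: [0.2, 0.4, -0.1]
grip_width: -0.001
```

```bash
python3 -c "
from h import *
st();snap('side','6',(250,180,450,380),3);snap('wrist','6')"
```

```text
t 5.5 box xyz mm [  3.  139.9  85.4] F box [ 0.1  0.5 -0.1] q [0.774 0.633 0.005 0.003]
```

View pics/side6.png

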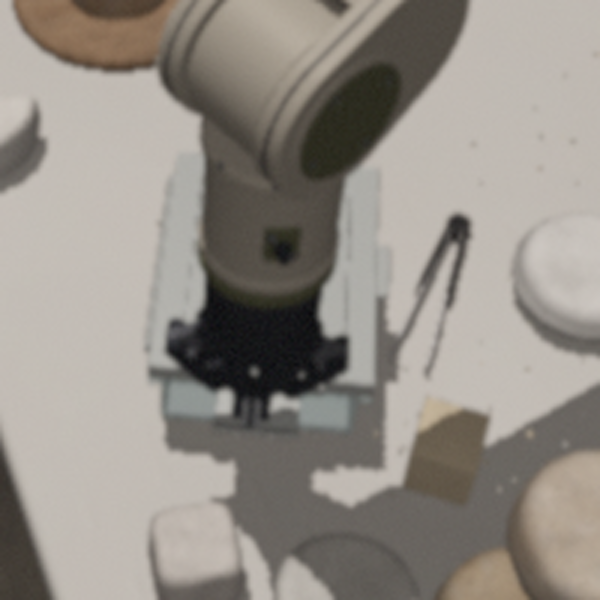

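View pics/wrist6.png

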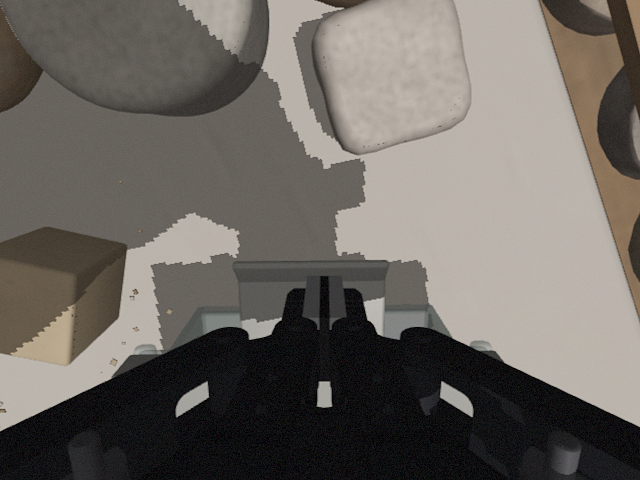

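Call:
step_arm:
  motion:
    - [4,-3,8,0,0,0]
    - [4,-2,8,0,0,0]
    - [1,0,10,0,0,0]
    - [0,0,10,0,0,0]
    - [0,0,10,0,0,0]
    - [0,0,8,0,0,0]

```text
clock: 6.35
position: [0.5474, 0.2812, 0.0294]
ee_rot: [0.774, 0.633, 0.007, 0.003]
ft_force: [-0.6, -0.8, -0.7]
grip_width: 0.002
```

```bash
python3 -c "
from h import *
st();snap('side','7',(250,180,450,380),3)"
```

```text
t 6.35 box xyz mm [ -1.  150.9  29.4] F box [-0.5 -0.9 -0.7] q [0.774 0.633 0.007 0.003]
```

View pics/side7.png

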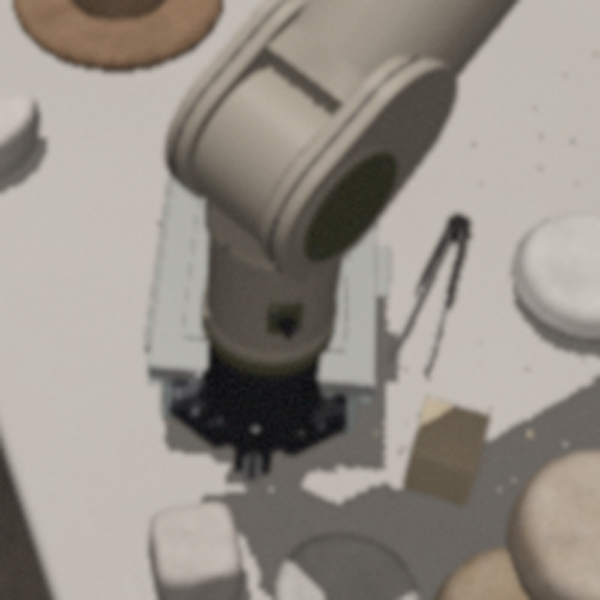

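Call:
step_arm:
  motion:
    - [-3,0,0,0,0,0]
    - [-3,0,0,0,0,0]
    - [-1,0,0,0,0,0]
    - [-1,0,0,0,0,0]

```text
clock: 6.9
position: [0.5455, 0.276, 0.0289]
ee_rot: [0.773, 0.634, 0.008, 0.002]
ft_force: [0.8, 4.4, -3.3]
grip_width: 0.001
```

```bash
python3 -c "
from h import *
st()"
```

```text
t 6.9 box xyz mm [ -1.9 145.4  28.9] F box [-0.1  4.5 -3.3] q [0.773 0.634 0.008 0.002]
```

Call:
step_arm:
  motion:
    - [-1,0,0,0,0,0]
    - [-1,0,0,0,0,0]
    - [-1,0,0,0,0,0]

```text
clock: 7.28
position: [0.5453, 0.276, 0.0299]
ee_rot: [0.773, 0.635, 0.011, 0.001]
ft_force: [1.8, 5.5, -4.3]
grip_width: 0.002
```

```bash
python3 -c "
from h import *
st()"
```

```text
t 7.275 box xyz mm [ -2.1 145.4  29.9] F box [ 0.7  5.8 -4.3] q [0.773 0.635 0.011 0.001]
```

```bash
python3 -c "
from h import *
from scipy.spatial.transform import Rotation as R
o=manip.get_obs();M=R.from_quat(o['ee_rot']).as_matrix()
# desired
D=np.array([[EY[0],EX[0],0],[EY[1],EX[1],0],[0,0,-1]])
print(np.degrees(R.from_matrix(M.T@D).as_rotvec()), M[:,2])
"
```

```text
[ 0.86653402 -0.95022338  0.02306736] [ 0.0180599   0.01332417 -0.99974812]
```

Call:
step_arm:
  motion:
    - [-1.5,0,0,0.5,-0.5,0]
    - [-1.5,0,0,0.3,-0.5,0]
    - [-2,0,0,0,0,0]
    - [-2,0,0,0,0,0]

```text
clock: 7.78
position: [0.5441, 0.2756, 0.0311]
ee_rot: [0.771, 0.636, 0.005, -0.002]
ft_force: [2.0, 8.4, -6.5]
grip_width: -0.001
```

```bash
python3 -c "
from h import *
st()"
```

```text
t 7.775 box xyz mm [ -3.1 144.7  31.1] F box [ 0.3  8.6 -6.5] q [ 0.771  0.636  0.005 -0.002]
```

```bash
python3 -c "
from h import *
snap('side','8',(250,180,450,380),3);snap('scene','8',(220,150,380,300),4);snap('wrist','8')"
```

```text
(no output)
```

View pics/side8.png

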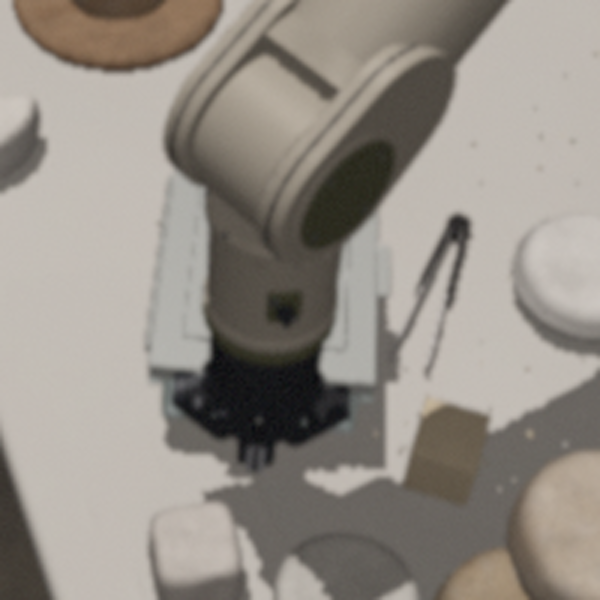

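View pics/scene8.png

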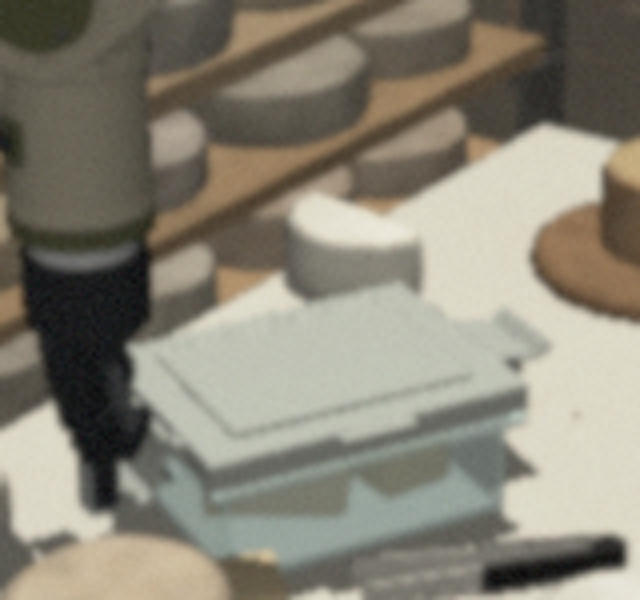

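View pics/wrist8.png

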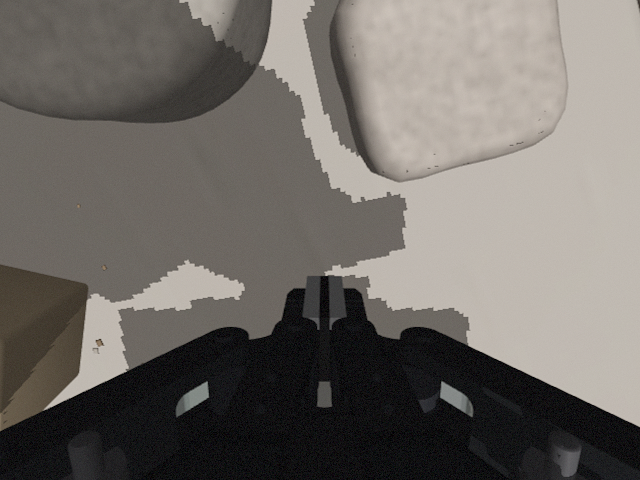

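Call:
step_arm:
  motion:
    - [6,0,0,0,0,0]
    - [4,2,0,0,0,0]
    - [0,0,0,0,-10,0]
    - [0,0,0,0,-10,0]
    - [0,0,0,0,0,0]

```text
clock: 8.55
position: [0.5502, 0.2819, 0.0327]
ee_rot: [0.762, 0.624, -0.133, 0.114]
ft_force: [0.2, -0.2, 0.1]
grip_width: 0.001
```

```bash
python3 -c "
from h import *
st();snap('scene','9',(220,150,380,300),4);snap('wrist','9')
from scipy.spatial.transform import Rotation as R
print(R.from_quat(manip.get_obs()['ee_rot']).as_matrix()[:,2], manip.get_obs()['joint_pos'])"
```

```text
t 8.55 box xyz mm [  1.7 152.1  32.7] F box [ 0.3 -0.2  0.1] q [ 0.762  0.624 -0.133  0.114]
[-0.05989761 -0.337089   -0.93956547] [-0.5806112   0.66638467 -0.12631501  1.45174612  0.3120146   1.31395814
 -1.01700199]
```

View pics/scene9.png

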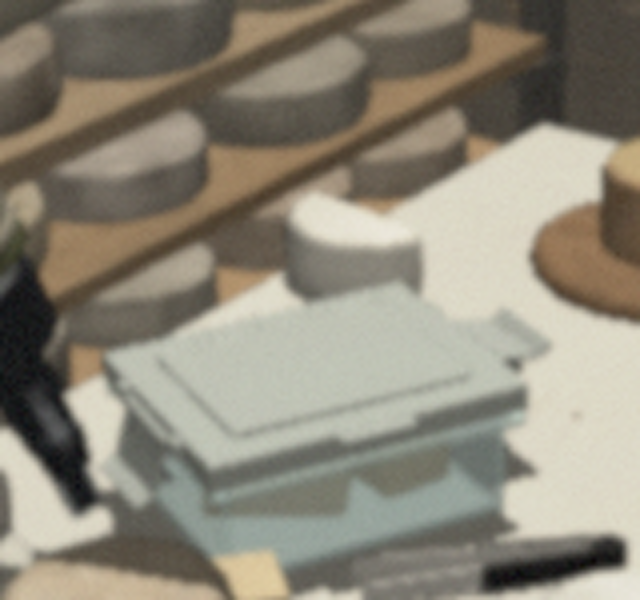

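View pics/wrist9.png

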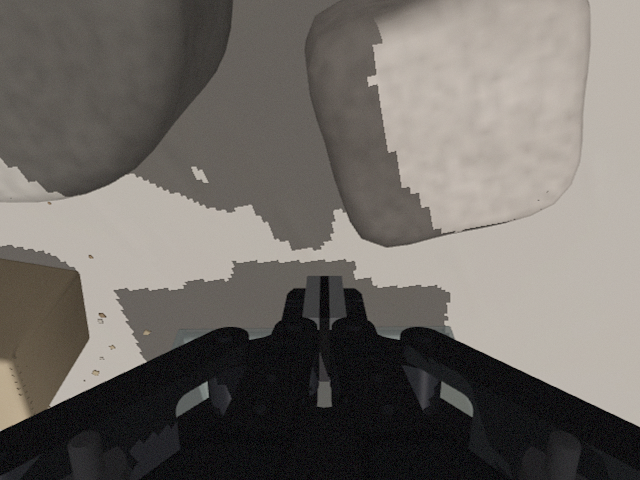

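Call:
step_arm:
  motion:
    - [-2,0,4,0,0,0]
    - [-2.8,0,1,0,0,0]
    - [-2.8,0,1,0,0,0]
    - [-2,0,0.7,0,0,0]
    - [-2,0,0.7,0,0,0]

```text
clock: 9.28
position: [0.5511, 0.2682, 0.0321]
ee_rot: [0.765, 0.622, -0.123, 0.108]
ft_force: [1.9, 8.9, -5.7]
grip_width: -0.001
```

```bash
python3 -c "
from h import *
st()"
```

```text
t 9.275 box xyz mm [  5.1 138.9  32.1] F box [ 0.1  9.1 -5.7] q [ 0.765  0.622 -0.123  0.108]
```

Call:
step_arm:
  motion:
    - [-2,-0.5,0.7,0,0,0]
    - [-2,-0.5,0.7,0,0,0]

```text
clock: 9.52
position: [0.5497, 0.268, 0.0322]
ee_rot: [0.766, 0.624, -0.119, 0.105]
ft_force: [2.9, 8.3, -7.4]
grip_width: 0.003
```

```bash
python3 -c "
from h import *
st();snap('scene','10',(220,150,380,300),4)"
```

```text
t 9.525 box xyz mm [  3.8 138.4  32.2] F box [ 1.3  8.8 -7.4] q [ 0.766  0.624 -0.119  0.105]
```

View pics/scene10.png

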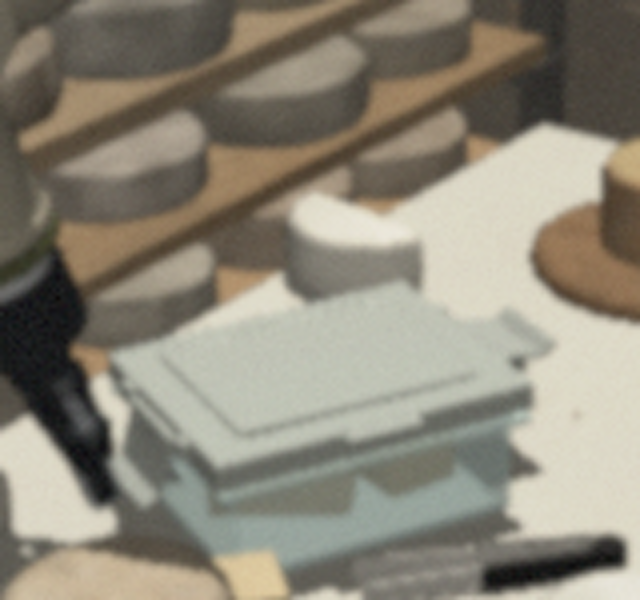

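Call:
step_arm:
  motion:
    - [-0.3,0,2,0,0,0]
    - [-0.3,0,2,0,0,0]

```text
clock: 9.82
position: [0.55, 0.2675, 0.0301]
ee_rot: [0.766, 0.624, -0.116, 0.104]
ft_force: [0.6, 3.9, 1.8]
grip_width: 0.005
```

```bash
python3 -c "
from h import *
st()"
```

```text
t 9.825 box xyz mm [  4.2 138.   30.1] F box [-0.2  3.9  1.8] q [ 0.766  0.624 -0.116  0.104]
```

Call:
step_arm:
  motion:
    - [-0.8,0,2,0,0,0]
    - [-1.2,0,2,0,0,0]

```text
clock: 10.07
position: [0.5501, 0.2661, 0.0281]
ee_rot: [0.766, 0.624, -0.113, 0.103]
ft_force: [0.4, 9.1, 3.2]
grip_width: -0.0
```

```bash
python3 -c "
from h import *
st()"
```

```text
t 10.075 box xyz mm [  4.6 136.6  28.1] F box [-1.4  9.1  3.2] q [ 0.766  0.624 -0.113  0.103]
```

Call:
step_arm:
  motion:
    - [-1,0,2.2,0,0,0]
    - [-1,0,2.2,0,0,0]

```text
clock: 10.32
position: [0.5502, 0.2646, 0.0256]
ee_rot: [0.766, 0.624, -0.111, 0.102]
ft_force: [1.0, 8.6, 2.3]
grip_width: 0.0
```

```bash
python3 -c "
from h import *
st();snap('scene','11',(220,150,380,300),4)"
```

```text
t 10.325 box xyz mm [  5.  135.2  25.6] F box [-0.7  8.6  2.3] q [ 0.766  0.624 -0.111  0.102]
```

View pics/scene11.png

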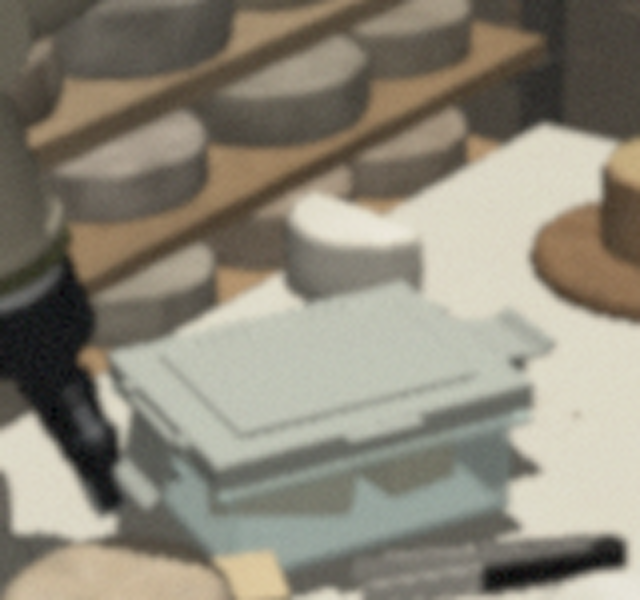

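Call:
step_arm:
  motion:
    - [-1.3,0,2,0,0,0]
    - [-1.3,0,2,0,0,0]
    - [-1.3,0,2,0,0,0]

```text
clock: 10.75
position: [0.5506, 0.264, 0.0231]
ee_rot: [0.767, 0.626, -0.105, 0.1]
ft_force: [1.5, 7.3, 2.0]
grip_width: -0.001
```

```bash
python3 -c "
from h import *
st();snap('scene','12',(220,150,380,300),4)"
```

```text
t 10.75 box xyz mm [  5.5 134.6  23.1] F box [0.  7.5 2. ] q [ 0.767  0.626 -0.105  0.1  ]
```

View pics/scene12.png

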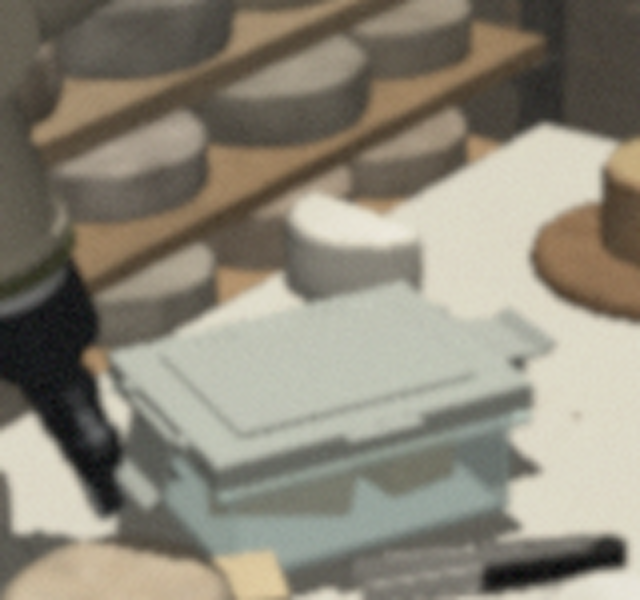

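Call:
step_arm:
  motion:
    - [-2.2,0,1.5,0,-0.7,0]
    - [-2.2,0,2,0,-0.7,0]

```text
clock: 11.05
position: [0.5501, 0.2609, 0.0219]
ee_rot: [0.765, 0.625, -0.112, 0.107]
ft_force: [-0.3, 0.4, -0.6]
grip_width: -0.005
```

```bash
python3 -c "
from h import *
st()"
```

```text
t 11.05 box xyz mm [  5.6 131.5  21.9] F box [-0.3  0.4 -0.6] q [ 0.765  0.625 -0.112  0.107]
```

Call:
step_arm:
  motion:
    - [10,0,0,0,0,0]
    - [10,0,-5,0,0,0]
    - [4,0,-40,0,5,0]
    - [0,0,-50,0,5,0]
    - [0,0,-40,0,3,0]
    - [0,0,0,0,0,0]

```text
clock: 11.8
position: [0.5584, 0.3143, 0.148]
ee_rot: [0.774, 0.632, -0.025, 0.034]
ft_force: [0.1, -0.7, -0.2]
grip_width: 0.001
```

```bash
python3 -c "
from h import *
st();snap('scene','13',(220,150,380,300),4);import pickle;pickle.dump(manip.camera_info('wrist'),open('w13.pkl','wb'));snap('wrist','13')"
```

```text
t 11.8 box xyz mm [  3.3 185.5 148. ] F box [ 0.3 -0.7 -0.2] q [ 0.774  0.632 -0.025  0.034]
```

View pics/scene13.png

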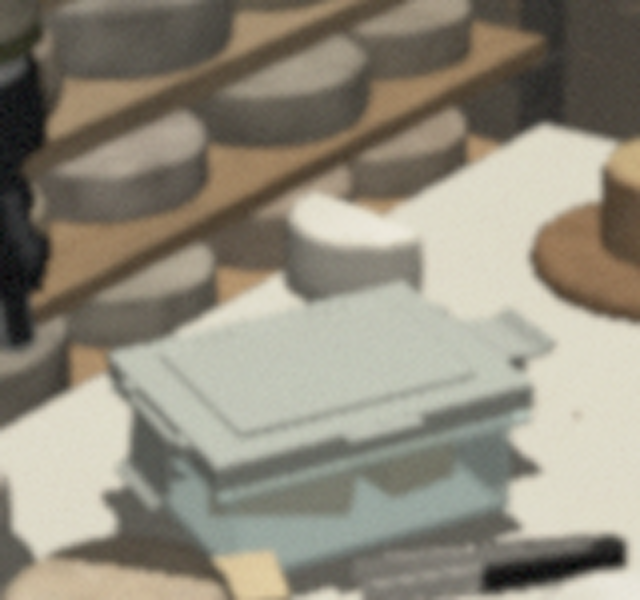

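View pics/wrist13.png

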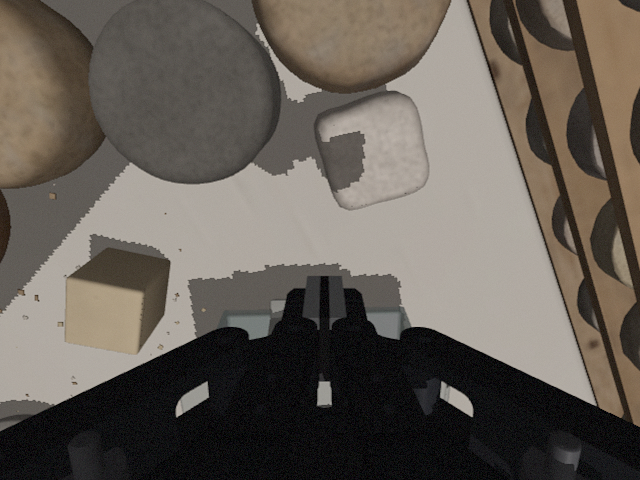

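Call:
step_arm:
  motion:
    - [-20,0,-30,0,6,0]
    - [-60,0,-10,0,0,0]
    - [-60,0,0,0,0,0]
    - [-60,0,0,0,0,0]
    - [-60,0,0,0,0,0]
    - [-60,0,0,0,0,0]
    - [-20,0,0,0,0,0]
    - [0,0,0,0,0,0]

```text
clock: 12.9
position: [0.482, -0.0266, 0.1682]
ee_rot: [0.773, 0.634, 0.002, -0.005]
ft_force: [-0.4, 0.4, 0.3]
grip_width: 0.003
```

```bash
python3 -c "
from h import *
st();snap('scene','14',(220,150,380,300),4);snap('side','14',(250,180,450,380),3);import pickle;pickle.dump(manip.camera_info('wrist'),open('w14.pkl','wb'));snap('wrist','14')"
```

```text
t 12.9 box xyz mm [  -5.2 -163.8  168.2] F box [-0.4  0.4  0.3] q [ 0.773  0.634  0.002 -0.005]
```

View pics/side14.png

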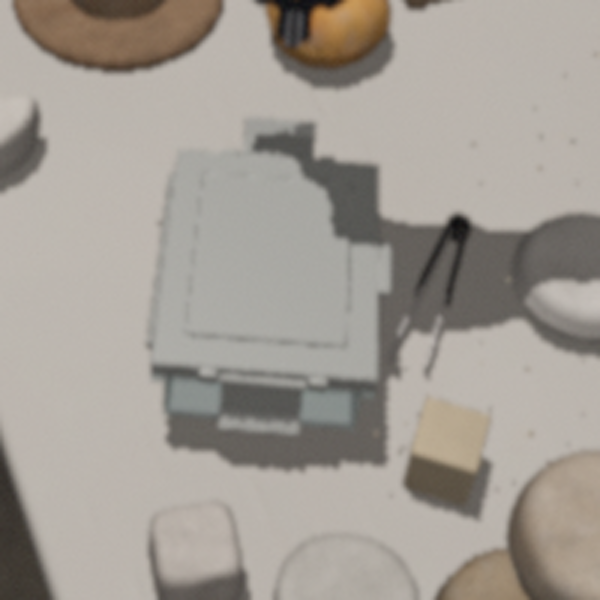

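View pics/wrist14.png

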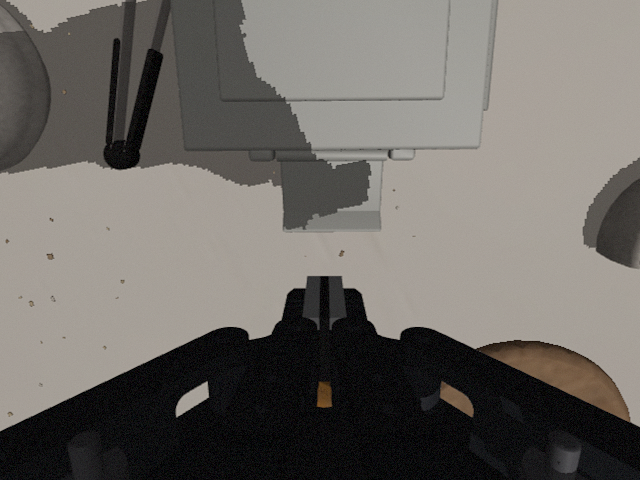

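View pics/scene14.png

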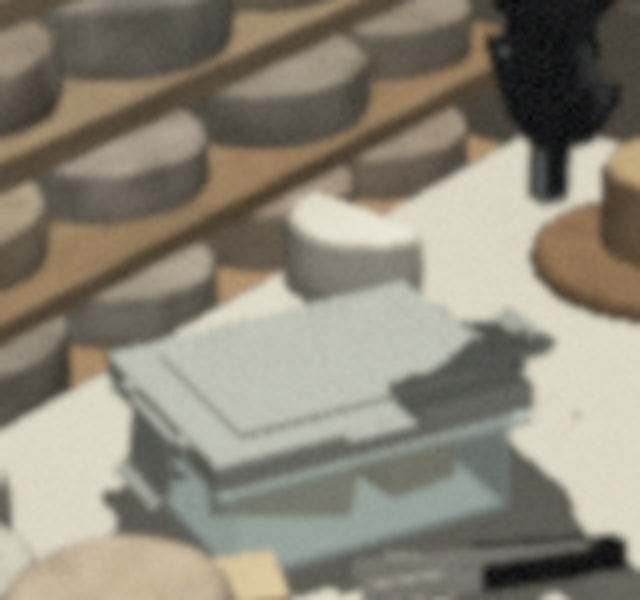

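Run:
```python
from h import *
import pickle
i=pickle.load(open("w14.pkl","rb"))
def bx(X): d=X[:2]-C; return np.round([d@EX*1e3,d@EY*1e3],1)
for p in((185,150),(480,149)): print("lid corner z85-.091",bx(onz(0,p,.085,i)),bx(onz(0,p,.091,i)))
for p in((283,231),(381,231)):
  for z in (.06,.08,.1): print("R edge",z,bx(onz(0,p,z,i)))
s=lambda x,y:(x/3+250,y/3+180)
for p in ((218,428),(299,432)): print("L edge",[bx(onz("side",s(*p),z)) for z in(.032,.037,.044)])
for p in ((152,366),(378,380)): print("lid L corners",bx(onz("side",s(*p),.091)))
for p in ((228,377),(303,380)): print("L hinge",bx(onz("side",s(*p),.082)))
c=lambda x,y:(x/4+220,y/4+150)
for p in ((118,468),(156,505)): print("L edge scene",[bx(onz("scene",c(*p),z)) for z in(.032,.037,.044)])
print("2view",[ (bx(two("side",s(*a),"scene",c(*b))[0]),two("side",s(*a),"scene",c(*b))) for a,b in(((218,424),(118,466)),((299,428),(155,503)))])
print("ball",bx(onz("side",s(330,20),.04)))
```

```text
lid corner z85-.091 [ -86.1 -107.6] [ -83.9 -107.3]
lid corner z85-.091 [  82.5 -106.5] [  80.2 -106.3]
R edge 0.06 [ -33.9 -161.7]
R edge 0.08 [ -31.6 -156.6]
R edge 0.1 [ -29.3 -151.4]
R edge 0.06 [  31.6 -161.4]
R edge 0.08 [  28.7 -156.3]
R edge 0.1 [  25.8 -151.2]
L edge [array([ 26.2, 121. ]), array([ 26.1, 124. ]), array([ 25.9, 128.2])]
L edge [array([-34.5, 118. ]), array([-34.3, 121. ]), array([-34. , 125.3])]
lid L corners [ 76.7 110. ]
lid L corners [-86.8 104.5]
L hinge [ 21.4 107.6]
L hinge [-33.2 104.4]
L edge scene [array([ 35.8, 115.8]), array([ 27.5, 118.8]), array([ 15.9, 123. ])]
L edge scene [array([-17. , 112.5]), array([-24.9, 115.5]), array([-36. , 119.8])]
2view [(array([ 26.4, 120.1]), (array([0.56824954, 0.24565969, 0.0384839 ]), np.float64(0.002302839515335413))), (array([-33.9, 120.4]), (array([0.50921293, 0.25771498, 0.04363239]), np.float64(0.0020911392218067393)))]
ball [ -39.7 -329.6]
```

Call:
step_arm:
  motion:
    - [0,1,0,0,10,0]
    - [0,1,0,0,10,0]
    - [-3,0,30,0,0,0]
    - [-5,0,38,0,0,0]
    - [0,0,0,0,0,0]

```text
clock: 13.68
position: [0.4902, 0.0014, 0.101]
ee_rot: [0.754, 0.63, 0.141, -0.12]
ft_force: [-0.3, 0.5, 0.5]
grip_width: 0.0
```

```bash
python3 -c "
from h import *
st();snap('wrist','15');snap('scene','15',(220,150,380,300),4)"
```

```text
t 13.675 box xyz mm [  -2.6 -134.7  101. ] F box [-0.4  0.5  0.5] q [ 0.754  0.63   0.141 -0.12 ]
```

View pics/scene15.png

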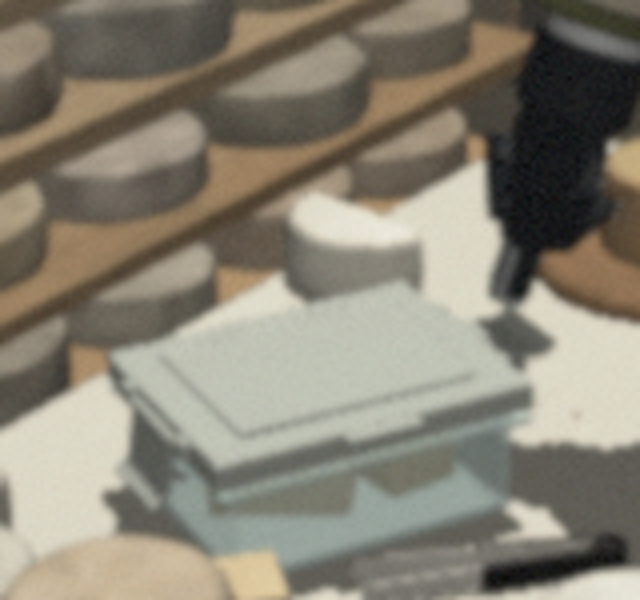

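View pics/wrist15.png

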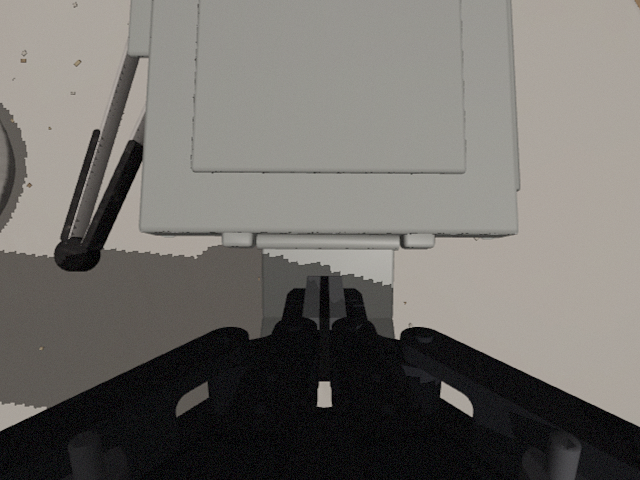

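Call:
step_arm:
  motion:
    - [-6,0,8.5,0,0,0]
    - [-6,0,8.5,0,0,0]
    - [-6,0,8.5,0,0,0]
    - [-6,0,8.5,0,0,0]
    - [-5,0,8.5,0,0,0]

```text
clock: 14.4
position: [0.4927, -0.0122, 0.0542]
ee_rot: [0.754, 0.63, 0.145, -0.116]
ft_force: [0.0, 0.9, 0.8]
grip_width: 0.003
```

```bash
python3 -c "
from h import *
st()"
```

```text
t 14.4 box xyz mm [   2.5 -147.5   54.2] F box [-0.2  0.9  0.8] q [ 0.754  0.63   0.145 -0.116]
```

Call:
step_arm:
  motion:
    - [-3.5,-3,8,0,0,0]
    - [-3,-2,8,0,0,0]
    - [0,0,0,0,0,0]

```text
clock: 14.78
position: [0.4867, -0.0117, 0.0345]
ee_rot: [0.754, 0.63, 0.144, -0.116]
ft_force: [0.3, 0.2, -0.0]
grip_width: 0.002
```

```bash
python3 -c "
from h import *
st();snap('scene','16',(220,150,380,300),4)"
```

```text
t 14.775 box xyz mm [  -3.5 -148.2   34.5] F box [ 0.3  0.2 -0. ] q [ 0.754  0.63   0.144 -0.116]
```

View pics/scene16.png

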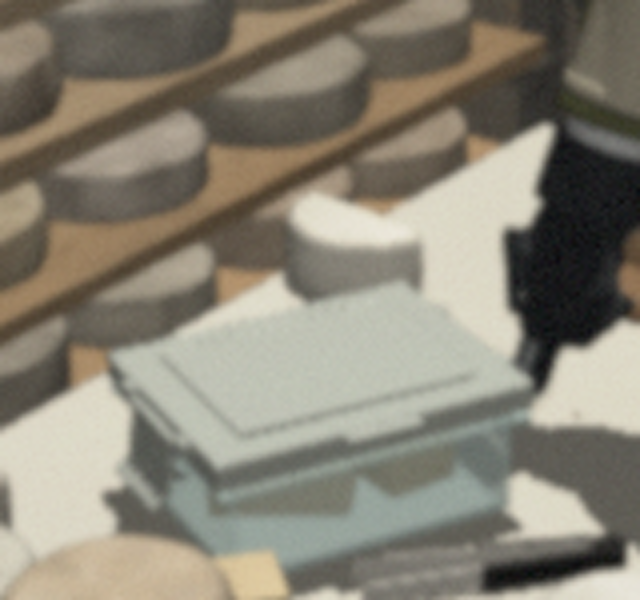

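Call:
step_arm:
  motion:
    - [2.4,0,1.5,0,0,0]
    - [1.5,0,1.5,0,0,0]
    - [0.8,0,1.5,0,0,0]
    - [0.8,0,1.8,0,0,0]

```text
clock: 15.32
position: [0.4888, -0.0047, 0.0312]
ee_rot: [0.754, 0.63, 0.144, -0.115]
ft_force: [-0.9, -3.2, 0.4]
grip_width: -0.003
```

```bash
python3 -c "
from h import *
st()"
```

```text
t 15.325 box xyz mm [  -2.8 -140.9   31.2] F box [-0.3 -3.3  0.4] q [ 0.754  0.63   0.144 -0.115]
```

Contact, with 3 N outward and no upward drag. I keep pushing in and down gently.

Call:
step_arm:
  motion:
    - [1,0,2,0,0.3,0]
    - [1,0,2,0,0.3,0]
    - [1.2,0,2,0,0.3,0]

```text
clock: 15.7
position: [0.4905, -0.0027, 0.027]
ee_rot: [0.754, 0.628, 0.15, -0.118]
ft_force: [-2.1, -6.5, 2.1]
grip_width: 0.001
```

```bash
python3 -c "
from h import *
st()"
```

```text
t 15.7 box xyz mm [  -1.5 -138.6   27. ] F box [-0.8 -6.8  2.1] q [ 0.754  0.628  0.15  -0.118]
```

Call:
step_arm:
  motion:
    - [1.6,-0.5,1.8,0,0.3,0]
    - [1.8,-0.5,1.8,0,0.3,0]

```text
clock: 15.95
position: [0.4911, -0.0005, 0.0251]
ee_rot: [0.754, 0.627, 0.154, -0.12]
ft_force: [-1.9, -9.1, 3.3]
grip_width: 0.001
```

```bash
python3 -c "
from h import *
st();snap('scene','17',(220,150,380,300),4)"
```

```text
t 15.95 box xyz mm [  -1.3 -136.4   25.1] F box [-0.1 -9.2  3.3] q [ 0.754  0.627  0.154 -0.12 ]
```

View pics/scene17.png

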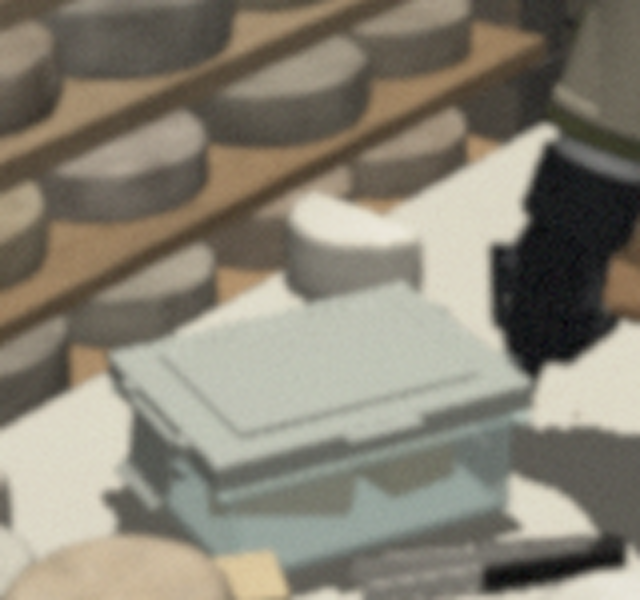

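Box has not moved (corners still at (530,385), (217,468) in the crop). A little more.

Call:
step_arm:
  motion:
    - [1.6,-0.3,1.8,0,0.2,0]
    - [1.8,-0.3,1.8,0,0.2,0]

```text
clock: 16.25
position: [0.492, 0.0027, 0.0231]
ee_rot: [0.754, 0.626, 0.157, -0.122]
ft_force: [0.0, 0.7, 0.2]
grip_width: 0.003
```

```bash
python3 -c "
from h import *
st()"
```

```text
t 16.25 box xyz mm [  -1.1 -133.1   23.1] F box [-0.1  0.7  0.2] q [ 0.754  0.626  0.157 -0.122]
```

Call:
step_arm:
  motion:
    - [-10,0,0,0,0,0]
    - [-12,0,-8,0,0,0]
    - [-8,0,-40,0,-8,0]
    - [-8,0,-50,0,-8,0]
    - [-5,0,-50,0,-5,0]
    - [0,0,0,0,0,0]

```text
clock: 17.0
position: [0.4743, -0.0802, 0.1553]
ee_rot: [0.772, 0.635, 0.013, -0.002]
ft_force: [0.4, 0.2, -1.2]
grip_width: 0.001
```

```bash
python3 -c "
from h import *
st();snap('scene','18',(220,150,380,300),4);snap('side','18',(250,180,450,380),3);import pickle;pickle.dump(manip.camera_info('wrist'),open('w18.pkl','wb'));snap('wrist','18')"
```

```text
t 17.0 box xyz mm [  -2.3 -217.8  155.3] F box [ 0.4  0.3 -1.2] q [ 0.772  0.635  0.013 -0.002]
```

View pics/side18.png

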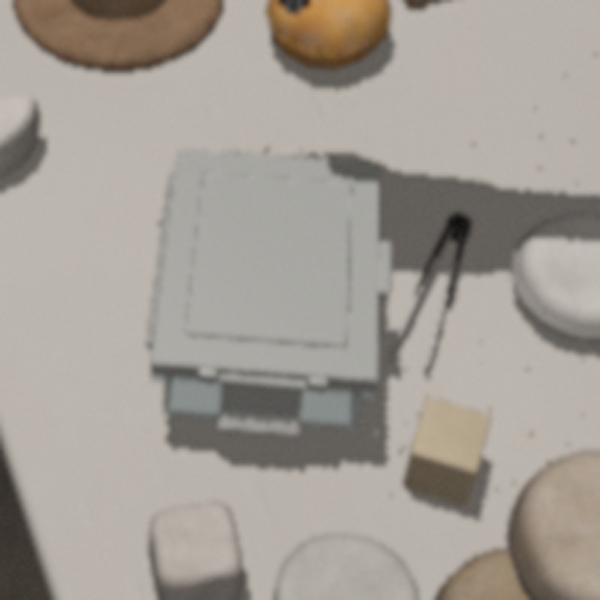

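View pics/wrist18.png

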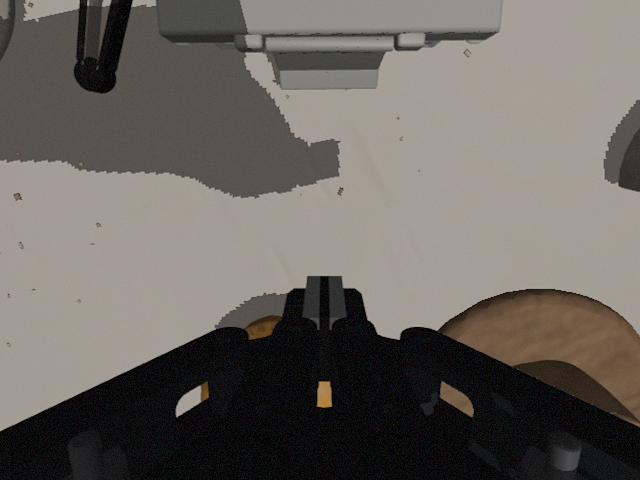

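View pics/scene18.png

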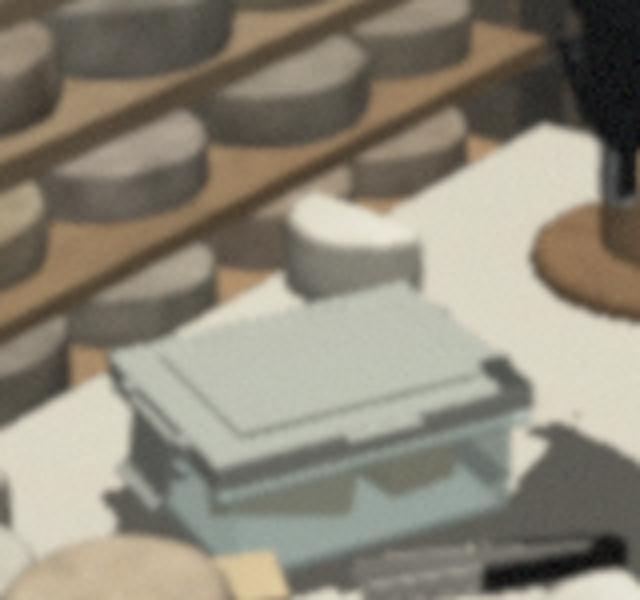

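Run:
```python
from h import *
import pickle
i=pickle.load(open("w18.pkl","rb"))
def bx(X): d=X[:2]-C; return np.round([d@EX*1e3,d@EY*1e3],1)
for p in((281,88),(378,88)): print("R edge",[bx(onz(0,p,z,i)) for z in(.037,.042)])
for p in((159,41),(500,33)): print("lid R corner",bx(onz(0,p,.086,i)))
for p in((270,44),(395,44)): print("R hinge",bx(onz(0,p,.084,i)))
```

```text
R edge [array([ -31.6, -126. ]), array([ -31.1, -126.6])]
R edge [array([  29.4, -126. ]), array([  28.7, -126.5])]
lid R corner [ -86.5 -109.6]
lid R corner [  82.2 -105.8]
R hinge [ -31.9 -110.5]
R hinge [  30.8 -110.4]
```

Run:
```python
from h import *
import pickle
i=pickle.load(open("w13.pkl","rb"))
def bx(X): d=X[:2]-C; return np.round([d@EX*1e3,d@EY*1e3],1)
print("L edge",[bx(onz(0,(275,300),z,i)) for z in(.037,.042)])
im=cv2.imread("pics/wrist18.png")[0:130,140:520];cv2.imwrite("pics/w18c.png",cv2.resize(im,None,fx=2.1,fy=2.1,interpolation=cv2.INTER_CUBIC))
im=cv2.imread("pics/wrist13.png")[240:360,190:440];cv2.imwrite("pics/w13c.png",cv2.resize(im,None,fx=3,fy=3,interpolation=cv2.INTER_CUBIC))
```

```text
L edge [array([-31.6, 122.2]), array([-31., 125.])]
```

View pics/w18c.png

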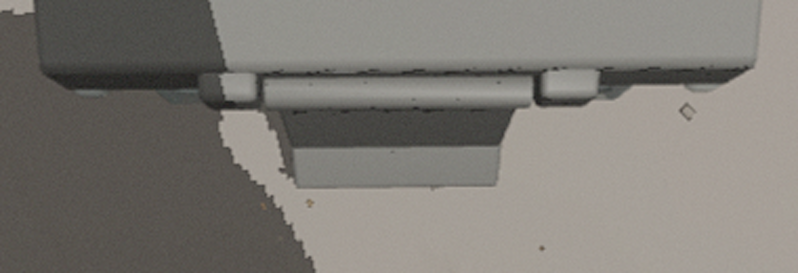

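View pics/w13c.png

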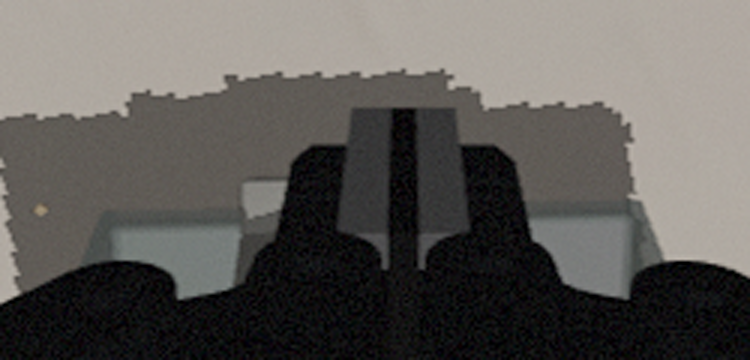

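Run:
```python
from h import *
import pickle
i=pickle.load(open("w18.pkl","rb"))
def bx(X): d=X[:2]-C; return np.round([d@EX*1e3,d@EY*1e3],1)
for z in (.042,.047,.052): print(z,bx(onz(0,(330,70),z,i)))
print("barrel outer",[bx(onz(0,(330,51),z,i)) for z in(.078,.082)])
j=manip.camera_info("wrist");print(bx(-i["R"].T@i["t"]))
```

```text
0.042 [  -1.  -116.2]
0.047 [  -1.1 -116.9]
0.052 [  -1.2 -117.7]
barrel outer [array([  -1.7, -112.5]), array([  -1.8, -113.3])]
[  -6.  -155.3]
```

Call:
step_arm:
  motion:
    - [25,0,40,0,7,0]
    - [15,0,30,0,7,0]
    - [0,0,25,0,6,0]
    - [0,0,0,0,0,0]

```text
clock: 17.65
position: [0.4789, -0.0295, 0.0524]
ee_rot: [0.761, 0.621, 0.146, -0.121]
ft_force: [0.1, 0.2, 0.0]
grip_width: 0.003
```

```bash
python3 -c "
from h import *
st()
from scipy.spatial.transform import Rotation as R
print(R.from_quat(manip.get_obs()['ee_rot']).as_matrix()[:,2])"
```

```text
t 17.65 box xyz mm [  -7.7 -167.2   52.4] F box [0.  0.2 0. ] q [ 0.761  0.621  0.146 -0.121]
[ 0.07207061  0.36628849 -0.92770608]
```

Call:
step_arm:
  motion:
    - [9,3,15,0,0,0]
    - [8,2,14,0,0,0]
    - [1.5,0,1,0,0,0]
    - [1.5,0,1,0,0,0]

```text
clock: 18.15
position: [0.4913, 0.0021, 0.0311]
ee_rot: [0.76, 0.622, 0.145, -0.12]
ft_force: [-0.5, 0.1, 0.7]
grip_width: -0.005
```

```bash
python3 -c "
from h import *
st()"
```

```text
t 18.15 box xyz mm [  -1.7 -133.8   31.1] F box [-0.5  0.   0.7] q [ 0.76   0.622  0.145 -0.12 ]
```

Call:
step_arm:
  motion:
    - [1,0,1.2,0,0,0]
    - [1,0,1.2,0,0,0]
    - [1,0,1.2,0,0,0]

```text
clock: 18.52
position: [0.493, 0.0064, 0.0299]
ee_rot: [0.76, 0.622, 0.146, -0.119]
ft_force: [-1.7, -2.5, 1.2]
grip_width: -0.001
```

```bash
python3 -c "
from h import *
st()"
```

```text
t 18.525 box xyz mm [  -0.8 -129.2   29.9] F box [-1.2 -2.7  1.2] q [ 0.76   0.622  0.146 -0.119]
```

Call:
step_arm:
  motion:
    - [1.2,0,1.5,0,0,0]
    - [1.2,0,1.5,0,0,0]

```text
clock: 18.77
position: [0.4938, 0.0073, 0.0278]
ee_rot: [0.761, 0.622, 0.146, -0.118]
ft_force: [-2.8, -6.9, 2.5]
grip_width: -0.001
```

```bash
python3 -c "
from h import *
st()"
```

```text
t 18.775 box xyz mm [  -0.2 -128.2   27.8] F box [-1.4 -7.3  2.5] q [ 0.761  0.622  0.146 -0.118]
```

Call:
step_arm:
  motion:
    - [-10,0,0,0,0,0]
    - [-12,0,-8,0,0,0]
    - [-8,0,-40,0,-8,0]
    - [-8,0,-50,0,-8,0]
    - [-5,0,-50,0,-5,0]
    - [0,0,0,0,0,0]

```text
clock: 19.52
position: [0.477, -0.073, 0.1618]
ee_rot: [0.777, 0.63, -0.001, 0.001]
ft_force: [0.4, 0.7, -0.4]
grip_width: -0.002
```

Run:
```python
from h import *
st()
i=manip.camera_info('wrist');im=manip.camera('wrist');cv2.imwrite('pics/w19.png',im)
cv2.imwrite("pics/w19c.png",cv2.resize(im[0:130,140:520],None,fx=2.1,fy=2.1,interpolation=cv2.INTER_CUBIC))
import pickle;pickle.dump(i,open('w19.pkl','wb'));snap('scene','19',(220,150,380,300),4)
```

```text
t 19.525 box xyz mm [  -1.  -210.2  161.8] F box [ 0.2  0.8 -0.4] q [ 0.777  0.63  -0.001  0.001]
```

View pics/w19c.png

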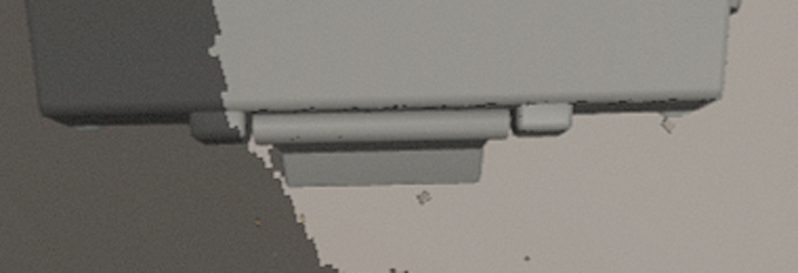

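View pics/scene19.png

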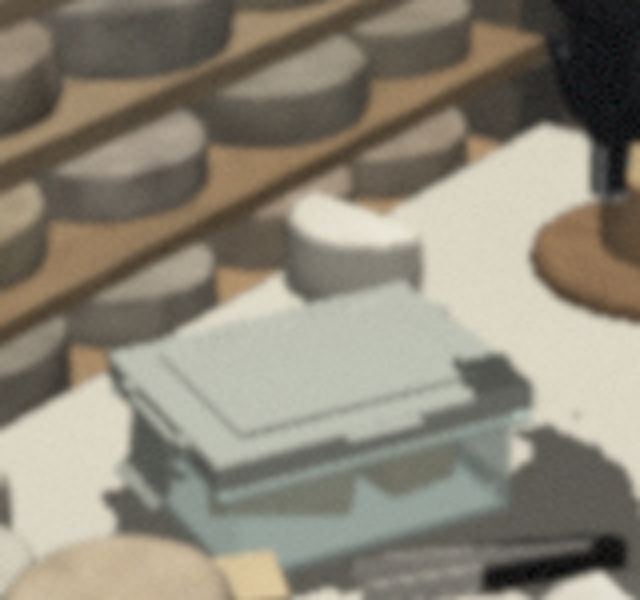

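Call:
step_arm:
  motion:
    - [50,0,-10,0,0,0]
    - [60,0,0,0,0,0]
    - [60,0,0,0,0,0]
    - [60,0,0,0,0,0]
    - [60,0,0,0,0,0]
    - [60,0,0,0,0,0]
    - [30,0,0,0,-7,0]
    - [0,0,0,0,-7,0]
    - [0,0,0,0,-6,0]
    - [0,0,0,0,0,0]

```text
clock: 20.88
position: [0.5525, 0.2968, 0.147]
ee_rot: [0.767, 0.614, -0.155, 0.101]
ft_force: [-0.6, 0.0, -0.4]
grip_width: -0.001
```

Run:
```python
from h import *
import pickle
st()
from scipy.spatial.transform import Rotation as R
print(R.from_quat(manip.get_obs()['ee_rot']).as_matrix()[:,2])
i=pickle.load(open("w19.pkl","rb"))
def bx(X): d=X[:2]-C; return np.round([d@EX*1e3,d@EY*1e3],1)
print("R edge",bx(onz(0,(370,86.7),.037,i)),bx(onz(0,(277,88),.037,i)))
```

```text
t 20.875 box xyz mm [  0.9 167.2 147. ] F box [-0.6 -0.1 -0.4] q [ 0.767  0.614 -0.155  0.101]
[-0.11375315 -0.3463486  -0.93118358]
R edge [  29.  -119.7] [ -31.2 -119.7]
```

Call:
step_arm:
  motion:
    - [10,-1,40,0,0,0]
    - [9,-1,40,0,0,0]
    - [8,-1,28,0,0,0]
    - [0,0,0,0,0,0]

```text
clock: 21.38
position: [0.5431, 0.2779, 0.031]
ee_rot: [0.77, 0.612, -0.155, 0.098]
ft_force: [0.5, -0.4, 0.1]
grip_width: 0.002
```

```bash
python3 -c "
from h import *
st()"
```

```text
t 21.375 box xyz mm [ -4.6 146.8  31. ] F box [ 0.5 -0.3  0.1] q [ 0.77   0.612 -0.155  0.098]
```

Call:
step_arm:
  motion:
    - [-5,2,2,0,0,0]
    - [-5,1,2,0,0,0]
    - [-1,0,1.2,0,0,0]
    - [-1,0,1.2,0,0,0]
    - [-1,0,1.2,0,0,0]

```text
clock: 22.0
position: [0.5452, 0.2638, 0.033]
ee_rot: [0.771, 0.612, -0.15, 0.096]
ft_force: [0.9, 4.5, 1.2]
grip_width: 0.001
```

```bash
python3 -c "
from h import *
st()"
```

```text
t 22.0 box xyz mm [  0.2 133.4  33. ] F box [0.  4.5 1.2] q [ 0.771  0.612 -0.15   0.096]
```

Call:
step_arm:
  motion:
    - [-1.2,0,1.8,0,0,0]
    - [-1.2,0,1.8,0,0,0]

```text
clock: 22.25
position: [0.5443, 0.2603, 0.0306]
ee_rot: [0.771, 0.612, -0.15, 0.096]
ft_force: [-0.2, 0.5, 1.0]
grip_width: -0.004
```

```bash
python3 -c "
from h import *
st()"
```

```text
t 22.25 box xyz mm [  0.  129.8  30.6] F box [-0.3  0.4  1. ] q [ 0.771  0.612 -0.15   0.096]
```

Call:
step_arm:
  motion:
    - [-1,0,1.2,0,0,0]
    - [-1,0,1.2,0,0,0]
    - [-1,0,1.2,0,0,0]

```text
clock: 22.62
position: [0.5432, 0.256, 0.0278]
ee_rot: [0.771, 0.612, -0.15, 0.096]
ft_force: [1.9, 5.5, 2.3]
grip_width: -0.002
```

```bash
python3 -c "
from h import *
st()"
```

```text
t 22.625 box xyz mm [ -0.2 125.3  27.8] F box [0.8 5.7 2.3] q [ 0.771  0.612 -0.15   0.096]
```

Call:
step_arm:
  motion:
    - [-1,0,1.4,0,0,0]
    - [-1.2,0,1.6,0,0,0]

```text
clock: 22.88
position: [0.543, 0.2555, 0.0264]
ee_rot: [0.771, 0.613, -0.148, 0.096]
ft_force: [2.5, 5.5, 1.0]
grip_width: 0.001
```

```bash
python3 -c "
from h import *
st();snap('scene','20',(220,150,380,300),4)"
```

```text
t 22.875 box xyz mm [ -0.3 124.8  26.4] F box [1.4 5.9 1. ] q [ 0.771  0.613 -0.148  0.096]
```

View pics/scene20.png

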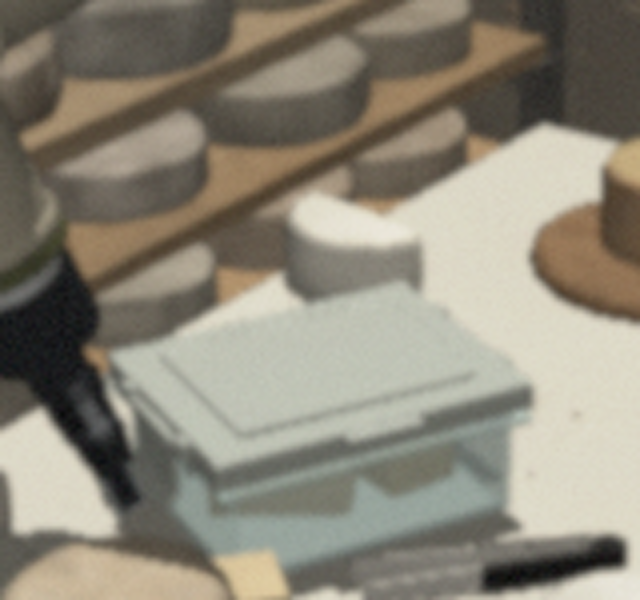

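Call:
step_arm:
  motion:
    - [10,0,0,0,0,0]
    - [12,0,-5,0,0,0]
    - [6,0,-40,0,7,0]
    - [4,0,-50,0,7,0]
    - [0,0,-50,0,4,0]
    - [-60,0,-20,0,0,0]
    - [-60,0,0,0,0,0]
    - [-60,0,0,0,0,0]
    - [-60,0,0,0,0,0]
    - [-60,0,0,0,0,0]
    - [-60,0,0,0,0,0]
    - [-20,0,0,0,0,0]
    - [0,0,0,0,0,0]

```text
clock: 24.55
position: [0.4755, -0.0576, 0.1926]
ee_rot: [0.783, 0.622, -0.025, -0.005]
ft_force: [-0.7, 0.5, 0.0]
grip_width: -0.001
```

Run:
```python
from h import *
import pickle
st()
snap('scene','21',(220,150,380,300),4);snap('side','21',(250,180,450,380),3)
i=manip.camera_info('wrist');snap('wrist','21');pickle.dump(i,open('w21.pkl','wb'))
```

```text
t 24.55 box xyz mm [  -5.5 -195.5  192.6] F box [-0.7  0.3  0. ] q [ 0.783  0.622 -0.025 -0.005]
```

View pics/side21.png

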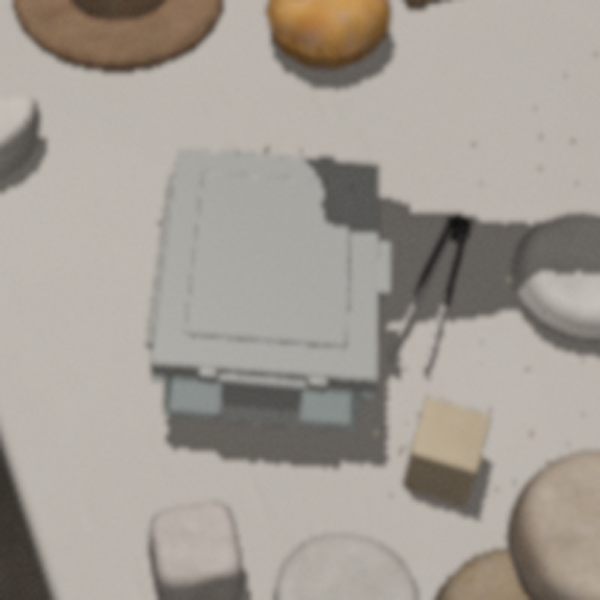

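View pics/scene21.png

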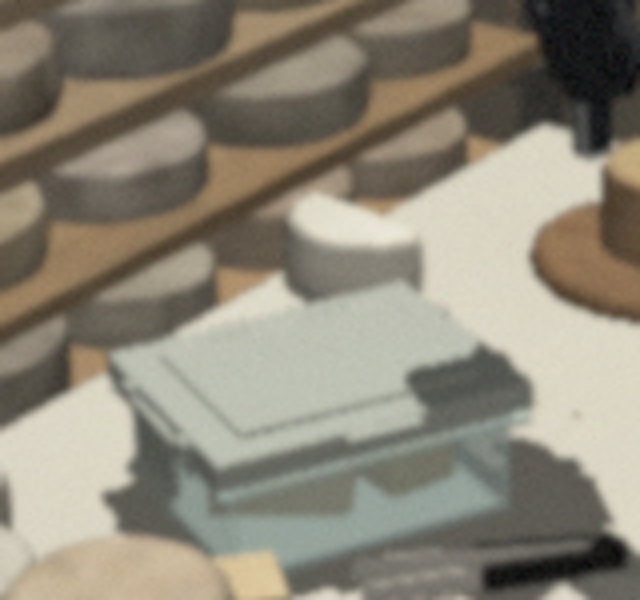

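View pics/wrist21.png

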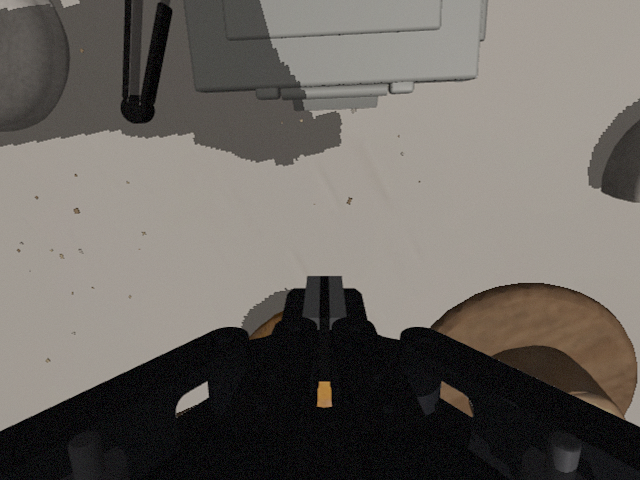

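Run:
```python
from h import *
import pickle
i=pickle.load(open("w21.pkl","rb"))
def bx(X): d=X[:2]-C; return np.round([d@EX*1e3,d@EY*1e3],1)
for p in ((222,414),(299,419)): print("L edge",bx(onz("side",(p[0]/3+250,p[1]/3+180),.037)))
print("R edge",[bx(onz(0,p,.037,i)) for p in((303,110),(377,106))])
manip.hand_in();st()
```

```text
L edge [ 24.2 111.5]
L edge [-33.7 109.8]
R edge [array([ -25.5, -119.9]), array([  28.1, -118.9])]
the job is handed in; nothing more can be done
the job is handed in; nothing more can be done
```

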